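Unstack the charango peg-fitting parts onto their rests

ROBOT

A 6-joint arm with a two-finger parallel gripper is mounted at the origin on the work surface. World frame = base frame: x ahead of the robot, y to its left, z up, the work surface at z = 0. Lengths are in m, angles in rad, forces in N, time in s.
With the tool pointing down it reaches from about 0.35 to 1 m from the base axis. Payload 7.1 kg.
Tool frame: the origin (TCP) lies midway between the tips of the shut fingers; the grasp point (between the pads) lies 19 mm behind it; z points along the fingers, x is the direction in which the jaws open and shut, and the axes are right-handed (so a half turn about z gives the same grasp; the last joint's range is limited). The gripper opens to 85 mm and grips with 20 to 120 N. Pads are 22 mm wide; open, the fingers measure 114 mm over their backs; the gripper's body (76 mm by 85 mm) begins 54 mm behind the grasp point. The pads swing forward as they close: fully open they stand 13 mm farther back than shut.
Start: joints at [-1.332, 0.423, 1.63, -0, 1.089, -0.019], TCP at [0.159, -0.604, 0.231] pointing down, gripper open.
Joint ranges: [-3, 3], [-0.9, 2.11], [0.09, 2.58], [-1.31, 4.45], [0.11, 2.69], [-2.54, 2.54]. Speed limits (rad/s): [2.39, 2.39, 3.01, 3.14, 3.14, 3.14].

INTERFACE

Orientations are given as a rotation vector (axis times angle).
In Python, from bench import * gives the robot as it stands. The module is installed in compiled form; this text tells all that it offers.
- The arm moves only by the tool jog_arm, never from a script. Its argument "rows" is a list of rows, each an object of numbers: "gripper": the opening, from 0 (shut) to 1 (fully open); "x", "y", "z": the shift along the tool's x, y, z in units of 30 mm (1.0 is 30 mm); "twist": the turn about the tool's z in rad. A call has 1 to 8 rows; each row shifts and turns the commanded pose from where the row before left it, along the tool's axes as they then stand; what a row does not reach is not made up. A row lasts 1/12 s, in which the tool goes at most 41.7 mm and 7.16 degrees, less where a joint would pass 70% of its speed; a pose out of reach is approached as far as the arm can. A call is refused whole if a number of a shift passes 1 or a number of a turn 0.125, either way. A call with a gripper value outside its range is refused whole. The fingers move at their own pace and stop on an object; "force" is the grip in N (left out, the last holds). Time passes only in rows, so rows that do not move let the fingers close. It gives the time, the measured TCP pose, the force and the opening at its end, in the units of the state.
- sense(): the state, without advancing time (a new reading comes with each control period).
- camera(name): name is "scene" or "top"; returns the picture (420x560x3 uint8, red, green, blue); there is no depth.
- calibration(name): a dict with "fovy" (degrees; the focal length in pixels is half the picture's height over the tangent of half this angle, whatever the lens; pixels are square), "cx", "cy" (the principal point, pixels), "extrinsics" (4x4, takes a point from camera to world coordinates). Camera axes: x right, y down, z forward; pixel columns grow to the right and rows downward; lengths in m; the calibration is good to about 2 mm. A picture is of the moment at which its call begins. calibration takes no time and is no camera call.
- sign_off(): hands the job in, once; it reports no verdict.
The state is a dict: "t": time; "joint_positions": joint angles; "dq": joint speeds; "effort": joint torques, N m; "tcp_pos": TCP position; "tcp_rot": TCP orientation; "force": force on the tool from outside, world axes, zero at the start; "torque": the same for the moment, N m; "grip_width": finger opening in m.
Only numpy, scipy, OpenCV 4.12 (cv2) and the standard library are available. Lean on these libraries where they do the work, as an engineer would, in place of code of your own. Each camera call takes 0.05 s, during which the arm holds its last target.

TASK

Take the stack of charango parts apart from the top down and set each part down, not dropped, in the middle of its own place before taking the next: the bone saddle on the round brass post, the short peg blank in the short wooden rest, the long blank in the long wooden rest, and last the walnut template on the cork-faced block. The blanks and the template lie flat, lengthwise along their rests, either way round. Leave the burnisher and the jar where they stand.

Things in the scene. Friction and masses are not known exactly. Their poses are not given: they have to be found in the camera images.
- saddle: Round bone bridge saddle, an ivory disc 28 mm across and 14 mm high with a thin dark line on top; at the start the topmost piece of the stack (its underside 54 mm above the bench), lying on the short peg blank, at most 8 mm from its middle. Weighs about 18 g. Origin: centre of its underside, z up.
- short_peg: Short peg blank sawn from 20 mm pale pear wood, 80 mm long: a straight shank 20 mm wide and 58 mm long (y -40 to +18 mm) and a head 30 mm wide and 22 mm long at its +y end. Second from the top of the stack, on the long blank, its head pointing the other way. About 35 g. Origin: middle of its length, centre of its width, on its underside; z up, y along its length to the head.
- long_peg: Long peg blank sawn from 20 mm pale pear wood, 110 mm long: a straight shank 20 mm wide and 78 mm long (y -55 to +23 mm) and a head 30 mm wide and 32 mm long at its +y end. Third from the top, lying on the walnut template. About 45 g. Origin: middle of its length, centre of its width, on its underside; z up, y along its length to the head.
- template: Walnut headstock template, a dark flat board 14 mm thick and 154 mm long: a body 56 mm wide (y -77 to +35 mm) and a narrower tongue 36 mm wide (y +33 to +77 mm); two rows of dark dots mark the peg holes. Bottom of the stack, lying on the zinc bench top. About 90 g. Origin: middle of its length and width, on its underside; z up, y along its length to the tongue.
- saddle_post: The saddle's place: a low round turned brass post fixed to the bench, 24 mm high, its flat top 56 mm across, its foot 72 mm across. Origin: centre of its underside on the bench, z up.
- short_rest: The short blank's place: the shorter of two alike wooden rests fixed to the bench, 116 mm long over all and 34 mm wide. Flat floor 16 mm above the bench, open at both long sides; at each end a stop 6 mm thick rising 8 mm above the floor, 104 mm clear between the stops. Origin: centre of its underside, z up, y along its length.
- long_rest: The long blank's place: the longer of the two alike wooden rests fixed to the bench, 146 mm long over all and 34 mm wide. Flat floor 16 mm above the bench, open at both long sides; at each end a stop 6 mm thick rising 8 mm above the floor, 134 mm clear between the stops. Origin: centre of its underside, z up, y along its length.
- template_rest: The template's place: a plain flat aluminium block faced with cork, fixed to the bench, 130 mm long, 44 mm wide and 16 mm high, without stops; the template is meant to overhang it evenly all round. Origin: centre of its underside, z up, y along its length.
- burnisher: Bystander: tin burnisher shaped like a small oil can, 54 mm across at the foot with a thin spout, 85 mm high, standing loose on the far side of the bench. Origin: centre of its underside. (An aluminium hand press and a lamp also stand beside and behind the robot, well out of the work area.)
- jar: Bystander: small amber glass jar with a black cap, 48 mm across and 62 mm high, standing loose on the near side of the bench. Origin: centre of its underside.
Not all that is in view belongs to the job. Leave any blue look-alike of the long_peg alone.

How it is judged:
On the way, in this order (a step that is already met when the one before it is completed fails the run):
1. the round bone saddle stands on the brass post (horizontal distance between saddle and saddle_post below 0.01 m and z of saddle in the frame of saddle_post between 0.02 and 0.028 m and angle between saddle's own z axis and vertical below 0.1 rad and linear speed of saddle below 0.03 m/s and contact force between the fingers and saddle below 0.05 N), for 0.2 s.
2. the short peg blank lies in the short wooden rest (horizontal distance between short_peg and short_rest below 0.012 m and z of short_peg in the frame of short_rest between 0.012 and 0.02 m and angle between short_peg's own z axis and vertical below 0.1 rad and linear speed of short_peg below 0.03 m/s and angle between the y axis of short_peg and the y axis of short_rest, either way round below 0.2 rad and contact force between the fingers and short_peg below 0.05 N), for 0.2 s.
3. the long peg blank lies in the long wooden rest (horizontal distance between long_peg and long_rest below 0.012 m and z of long_peg in the frame of long_rest between 0.012 and 0.02 m and angle between long_peg's own z axis and vertical below 0.1 rad and linear speed of long_peg below 0.03 m/s and angle between the y axis of long_peg and the y axis of long_rest, either way round below 0.2 rad and contact force between the fingers and long_peg below 0.05 N), for 0.2 s.
4. the walnut template lies on the cork-faced rest (horizontal distance between template and template_rest below 0.012 m and z of template in the frame of template_rest between 0.012 and 0.02 m and angle between template's own z axis and vertical below 0.1 rad and linear speed of template below 0.03 m/s and angle between the y axis of template and the y axis of template_rest, either way round below 0.2 rad and contact force between the fingers and template below 0.05 N), for 0.2 s.
At the end, for the whole second after the job is handed in: All four parts are at rest, flat (within 0.1 rad) and at the height of their places (within 4 mm): the saddle centred on the brass post within 10 mm, each blank and the template centred on its own rest within 12 mm and lengthwise along it within 0.2 rad, either way round (horizontal distance between saddle and saddle_post below 0.01 m and z of saddle in the frame of saddle_post between 0.02 and 0.028 m and angle between each of saddle, short_peg, long_peg, template's own z axis and vertical below 0.1 rad and linear speed of each of saddle, short_peg, long_peg, template below 0.03 m/s and horizontal distance between short_peg and short_rest below 0.012 m and z of short_peg in the frame of short_rest between 0.012 and 0.02 m and angle between the y axis of short_peg and the y axis of short_rest, either way round below 0.2 rad and horizontal distance between long_peg and long_rest below 0.012 m and z of long_peg in the frame of long_rest between 0.012 and 0.02 m and angle between the y axis of long_peg and the y axis of long_rest, either way round below 0.2 rad and horizontal distance between template and template_rest below 0.012 m and z of template in the frame of template_rest between 0.012 and 0.02 m and angle between the y axis of template and the y axis of template_rest, either way round below 0.2 rad); the robot touches nothing.
It fails at once if the saddle is dropped on its place from more than 20 mm up (horizontal distance between saddle and saddle_post below 0.03 m and z of saddle in the frame of saddle_post above 0.044 m and contact force between saddle and anything else below 0.01 N).
It fails at once if the short peg is dropped on its place from more than 20 mm up (horizontal distance between short_peg and short_rest below 0.03 m and z of short_peg in the frame of short_rest above 0.036 m and contact force between short_peg and anything else below 0.01 N).
It fails at once if the long peg is dropped on its place from more than 20 mm up (horizontal distance between long_peg and long_rest below 0.03 m and z of long_peg in the frame of long_rest above 0.036 m and contact force between long_peg and anything else below 0.01 N).
It fails at once if the template is dropped on its place from more than 20 mm up (horizontal distance between template and template_rest below 0.03 m and z of template in the frame of template_rest above 0.036 m and contact force between template and anything else below 0.01 N).
It fails at once if the burnisher or the jar is moved by more than 15 mm or tipped (distance of any of burnisher, jar from where it was at the start of the episode above 0.015 m or angle between any of burnisher, jar's own z axis and vertical above 0.3 rad).
It also fails if it takes over 118 s, if anything falls off the work surface, if the arm or the gripper's body presses on something with over 40 N, if the wrist force passes 120 N, or if a joint passes its speed limit or range.

## Working session

There is one attempt and no reset: what is moved stays moved. The work goes in short steps, Python scripts to look and compute and a tool call to move; the robot and the scene stay as the last step left them, time stands still between calls to the robot, and variables do not carry over. Pictures are saved under pics/ and viewed, and the job is handed in when it is done.

Besides the shell and the picture viewer there is one more tool, called after "Call:" by a JSON object that holds its "api" and its "payload", one argument or row to a line. jog_arm: Moves the arm, as the interface text tells. Its arguments: {"type":"object","properties":{"rows":{"type":"array","items":{"type":"object","properties":{"gripper":{"type":"number"},"x":{"type":"number"},"y":{"type":"number"},"z":{"type":"number"},"twist":{"type":"number"}}}},"force":{"type":"number"}},"required":["rows"]}

```bash
mkdir -p pics
python3 - <<'E'
from bench import *
import cv2
for n in("scene","top"):
    cv2.imwrite(f"pics/{n}0.png",camera(n)[:,:,::-1]); print(n,calibration(n))
print(sense())
E
```

```text
scene {'fovy': 45.7845931515751, 'cx': 276.3454188829285, 'cy': 210.7869609382739, 'extrinsics': array([[-0.53623839,  0.68331179, -0.49551326,  1.10092264],
       [ 0.84391738,  0.44507097, -0.2995251 ,  0.3082053 ],
       [ 0.01586954, -0.57878911, -0.81532283,  1.06660099],
       [ 0.        ,  0.        ,  0.        ,  1.        ]])}
top {'fovy': 47.58819599211844, 'cx': 281.8782586402883, 'cy': 209.01156793347533, 'extrinsics': array([[ 1.16015165e-01, -9.71232641e-01,  2.07960668e-01,
         2.74446739e-01],
       [-9.93247174e-01, -1.13597714e-01,  2.35714142e-02,
        -8.79352458e-02],
       [ 7.30529596e-04, -2.09290987e-01, -9.77853133e-01,
         1.11604679e+00],
       [ 0.00000000e+00,  0.00000000e+00,  0.00000000e+00,
         1.00000000e+00]])}
{'t': 0.1, 'joint_positions': array([-1.33197299e+00,  4.23798851e-01,  1.63063112e+00, -2.87603727e-05,
        1.08859352e+00, -1.89840740e-02]), 'dq': array([-0.00046024,  0.0004004 , -0.00307467,  0.00124032,  0.0017659 ,
       -0.00082421]), 'effort': array([ 7.71388404e-04, -5.58425510e+01, -2.82443780e+01, -3.16859473e-05,
        2.98163788e-03, -2.37113164e-05]), 'tcp_pos': array([ 0.159258  , -0.60384568,  0.23059503]), 'tcp_rot': array([-2.48789023e+00,  1.91690057e+00,  1.77853002e-03]), 'force': array([ 0.54836381,  0.11466007, -0.76360704]), 'torque': array([-0.01628948,  0.03966129, -0.09579971]), 'grip_width': 0.08542908392257609}
```

View pics/scene0.png

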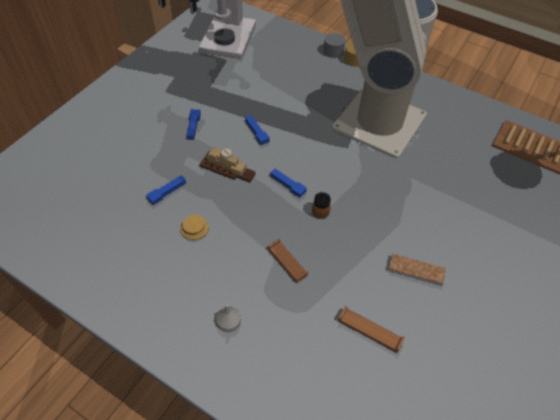

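View pics/top0.png

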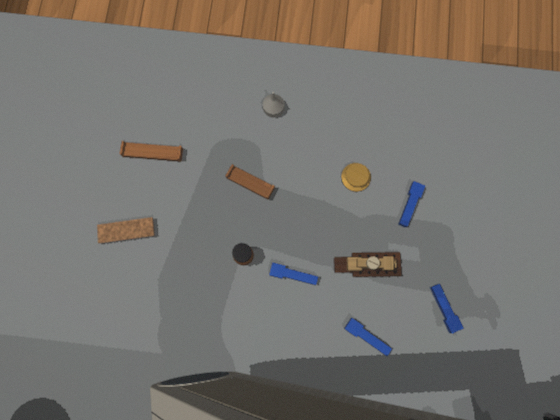

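The scene view shows the stack near (228,163), post (194,227), short rest (288,260), long rest (370,328) and cork block (417,269). The top view shows the stack at (370,264), post (356,177), short rest (250,182), long rest (152,151), cork block (126,230) and jar (243,254). There are four blue decoys. Next I'll measure from enlarged crops.

```bash
cat > h.py <<'E'
import numpy as np, cv2
from bench import *
def ray(n,u,v):
    c=calibration(n); f=210/np.tan(np.radians(c["fovy"]/2)); E=c["extrinsics"]
    return E[:3,3],E[:3,:3]@np.array([(u-c["cx"])/f,(v-c["cy"])/f,1])
def at(n,u,v,z):
    o,d=ray(n,u,v); return (o+d*(z-o[2])/d[2])
def proj(n,p):
    c=calibration(n); f=210/np.tan(np.radians(c["fovy"]/2)); E=c["extrinsics"]
    q=E[:3,:3].T@(np.array(p)-E[:3,3]); return np.array([c["cx"]+f*q[0]/q[2],c["cy"]+f*q[1]/q[2]])
def crop(n,u,v,w=70,s=8,img=None):
    im=camera(n) if img is None else img
    return cv2.resize(im[v-w//2:v+w//2,u-w//2:u+w//2][:,:,::-1],None,fx=s,fy=s,interpolation=cv2.INTER_CUBIC)
E
python3 - <<'E'
from h import *
t=cv2.imread('pics/top0.png')[:,:,::-1]; s=cv2.imread('pics/scene0.png')[:,:,::-1]
cv2.imwrite('pics/a.png',np.hstack([crop('top',368,264,80,5,t),crop('scene',228,163,80,5,s)]))
hsv=cv2.cvtColor(np.ascontiguousarray(t),cv2.COLOR_RGB2HSV)
m=((hsv[...,0]<28)&(hsv[...,1]>70)).astype(np.uint8); m[:75]=0;m[370:]=0
n,l,st,ce=cv2.connectedComponentsWithStats(m)
for i in range(1,n):
    if st[i,4]>150:
        c=max(cv2.findContours((l==i).astype(np.uint8),0,1)[0],key=cv2.contourArea)
        r=cv2.minAreaRect(c); print(st[i,4],ce[i].round(1),r, at('top',*ce[i],.016).round(4), at('top',*r[0],.016).round(4))
        B=cv2.boxPoints(r); W=np.array([at('top',*b,.016) for b in B]); print(W.round(3)[:,:2].tolist())
E
```

```text
894 [151.  151.1] ((150.8297119140625, 150.94119262695312), (61.93759536743164, 14.942620277404785), 5.013113975524902) [0.6142 0.2704 0.016 ] [0.6145 0.2709 0.016 ]
[[0.594, 0.345], [0.632, 0.348], [0.635, 0.197], [0.598, 0.194]]
673 [355.6 176.8] ((355.5, 177.0), (28.0, 29.0), 90.0) [ 0.6074 -0.2277  0.016 ] [ 0.6068 -0.2276  0.016 ]
[[0.638, -0.19], [0.646, -0.259], [0.576, -0.265], [0.568, -0.196]]
704 [249.7 181.6] ((249.54501342773438, 181.36451721191406), (48.75701141357422, 14.913653373718262), 27.12130355834961) [0.5661 0.0229 0.016 ] [0.5666 0.0232 0.016 ]
[[0.571, 0.084], [0.605, 0.073], [0.563, -0.038], [0.528, -0.026]]
1045 [125.2 229.8] ((124.9800033569336, 229.86001586914062), (18.66761589050293, 56.85137939453125), 81.8698959350586) [0.4163 0.2969 0.016 ] [0.4162 0.2974 0.016 ]
[[0.42, 0.368], [0.455, 0.241], [0.412, 0.227], [0.378, 0.354]]
1153 [369. 264.] ((367.5, 264.5), (23.0, 65.0), 90.0) [ 0.4029 -0.2759  0.016 ] [ 0.4014 -0.2726  0.016 ]
[[0.419, -0.196], [0.437, -0.345], [0.384, -0.349], [0.367, -0.201]]
```

View pics/a.png

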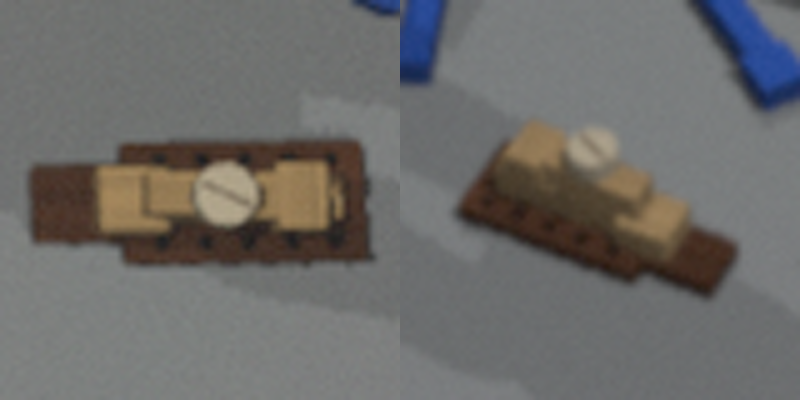

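Run:
```python
from h import *
def T(U,V,z): return at('top',328+(U+.5)/5-.5,224+(V+.5)/5-.5,z)
def S(U,V,z): return at('scene',188+(U-400+.5)/5-.5,123+(V+.5)/5-.5,z)
print('saddle',T(227,194,.068),S(593,150,.068))
P=lambda n,L,z:print(n,[T(*p,z)[:2].round(4).tolist() for p in L])
P('short tail mid, head end mid',[(143,196),(328,195)],.054)
P('short head corners', [(274,162),(328,160),(330,228),(275,230)],.054)
P('long headcorners',[(98,165),(99,232),(150,166)],.034)
P('long tail',[(346,182),(346,216)],.034)
P('temp corners',[(30,167),(31,242),(120,145),(124,263),(361,141),(369,259)],.014)
s=cv2.imread('pics/scene0.png')[:,:,::-1]
hsv=cv2.cvtColor(np.ascontiguousarray(s),cv2.COLOR_RGB2HSV)
m=((hsv[...,0]<28)&(hsv[...,1]>70)).astype(np.uint8)
n,l,st,ce=cv2.connectedComponentsWithStats(m)
for i in range(1,n):
    if 150<st[i,4]<2500 and 130<ce[i][1]<350:
        print(st[i,4],ce[i].round(1),at('scene',*ce[i],.012).round(4))
t=cv2.imread('pics/top0.png')[:,:,::-1]
cv2.imwrite('pics/b.png',np.vstack([np.hstack([crop('top',*p,70,4,t) for p in((151,151),(250,181),(125,230)) if 1]),np.hstack([crop('scene',*p,70,4,s) for p in ((370,328),(288,260),(417,269))])])[:600,:840][:, :840])
cv2.imwrite('pics/c.png',np.hstack([crop('top',355,177,50,8,t),crop('scene',194,227,50,8,s)]))
```

```text
saddle [ 0.4014092  -0.27552044  0.068     ] [ 0.40596974 -0.27385115  0.068     ]
short tail mid, head end mid [[0.3979, -0.2409], [0.4079, -0.3228]]
short head corners [[0.4198, -0.2978], [0.4235, -0.3217], [0.3934, -0.3246], [0.3896, -0.3004]]
long headcorners [[0.4119, -0.2223], [0.3817, -0.2254], [0.4142, -0.2458]]
long tail [[0.4172, -0.3349], [0.4019, -0.3359]]
temp corners [[0.4098, -0.1936], [0.3755, -0.1973], [0.4249, -0.2341], [0.3709, -0.2406], [0.4397, -0.3451], [0.3858, -0.3523]]
1966 [529.1 145.5] [-0.1359  0.4105  0.012 ]
872 [226.1 165.5] [ 0.4059 -0.2788  0.012 ]
187 [320.3 210.9] [0.3978 0.017  0.012 ]
551 [194.  227.2] [ 0.6168 -0.2268  0.012 ]
670 [287.3 260.6] [0.5708 0.0226 0.012 ]
868 [417.  268.3] [0.4184 0.2968 0.012 ]
1050 [370.6 329.3] [0.619  0.2711 0.012 ]
```

View pics/c.png

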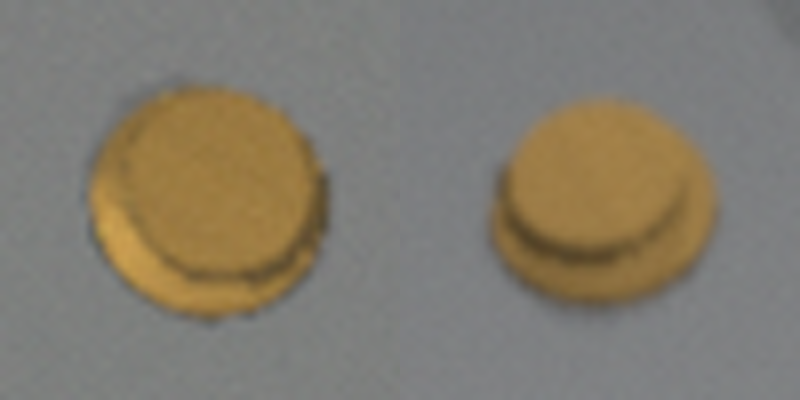

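```bash
python3 -c "
import cv2;print(cv2.imread('pics/b.png').shape);i=cv2.imread('pics/b.png');cv2.imwrite('pics/b2.png',cv2.resize(i,(798,532)))"
```

```text
(560, 840, 3)
```

View pics/b2.png

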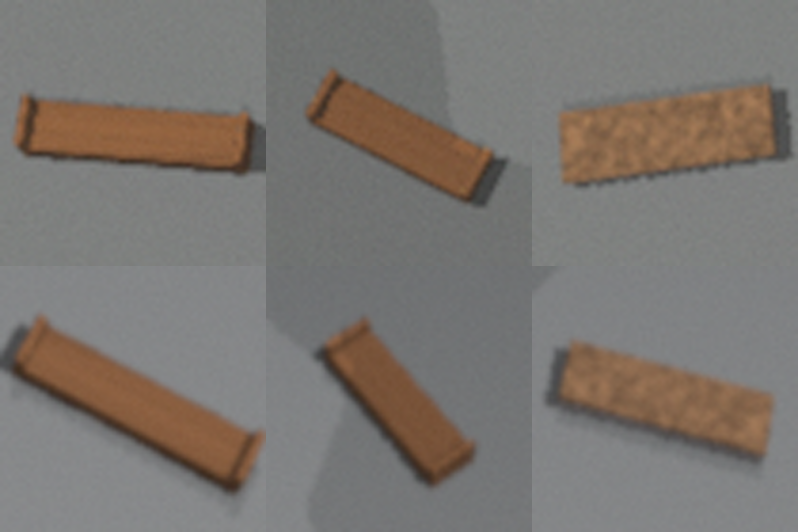

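```bash
cat >> h.py <<'E'
from scipy.spatial.transform import Rotation as R
def plan(x,y,z,head=None):
    s=sense(); M=R.from_rotvec(s["tcp_rot"]).as_matrix(); h=np.arctan2(M[1,0],M[0,0])
    print('t',round(s['t'],2),'tcp',s['tcp_pos'].round(4),'head',h.round(4),'tiltz',M[:,2].round(3),'grip',round(s['grip_width'],4),'F',s['force'].round(1))
    tw=0
    if head is not None: tw=-((head-h+np.pi)%(2*np.pi)-np.pi)
    M2=M@R.from_rotvec([0,0,tw]).as_matrix()
    d=np.array([x,y,z])-s['tcp_pos']
    print('twist',round(tw,4),'shift now',(M.T@d/.03).round(2),'shift after twist',(M2.T@d/.03).round(2))
E
python3 - <<'E'
from h import *
print('post top', at('top',330+218.5/8-.5,152+181.5/8-.5,.024), at('scene',169+198.5/8-.5,202+178/8-.5,.024))
plan(.4035,-.2745,.15,.122)
E
```

```text
post top [ 0.61170435 -0.22908457  0.024     ] [ 0.61511143 -0.22848161  0.024     ]
t 0.1 tcp [ 0.1593 -0.6038  0.2306] head -1.313 tiltz [-0.     0.001 -1.   ] grip 0.0854 F [ 0.5  0.1 -0.8]
twist -1.435 shift now [ -8.54 -10.67   2.7 ] shift after twist [ 9.42 -9.9   2.7 ]
```

Call:
{"api": "jog_arm", "payload": {
  "rows": [
    {"twist": -0.12},
    {"twist": -0.12},
    {"twist": -0.12},
    {"twist": -0.12},
    {"twist": -0.12},
    {"twist": -0.12},
    {"twist": -0.12},
    {"twist": -0.12}
  ]
}}

```text
invalid input at $.rows[0]: expected keys gripper, x, y, z, twist
```

Call:
{"api": "jog_arm", "payload": {
  "rows": [
    {"twist": -0.12},
    {"twist": -0.12},
    {"twist": -0.12},
    {"twist": -0.115},
    {"x": 0.7,"y": -0.7},
    {"x": 0.7,"y": -0.7},
    {"x": 0.7,"y": -0.7},
    {"x": 0.7,"y": -0.7}
  ]
}}

```text
invalid input at $.rows[0]: expected keys gripper, x, y, z, twist
```

Call:
{"api": "jog_arm", "payload": {
  "rows": [
    {"x": 0.7,"y": -0.7},
    {"x": 0.7,"y": -0.7},
    {"x": 0.7,"y": -0.7},
    {"x": 0.7,"y": -0.7},
    {"x": 0.7,"y": -0.7},
    {"x": 0.7,"y": -0.7},
    {"x": 0.7,"y": -0.7},
    {"x": 0.7,"y": -0.7,"z": 0.4}
  ]
}}

```text
invalid input at $.rows[0]: expected keys gripper, x, y, z, twist
```

Run:
```python
from h import *
plan(.4035,-.2745,.15,.122)
```

```text
t 0.1 tcp [ 0.1593 -0.6038  0.2306] head -1.313 tiltz [-0.     0.001 -1.   ] grip 0.0854 F [ 0.5  0.1 -0.8]
twist -1.435 shift now [ -8.54 -10.67   2.7 ] shift after twist [ 9.42 -9.9   2.7 ]
```

All keys are needed in every row.

Call:
{"api": "jog_arm", "payload": {
  "rows": [
    {"gripper": 1,"x": 0,"y": 0,"z": 0,"twist": -0.12},
    {"gripper": 1,"x": 0,"y": 0,"z": 0,"twist": -0.12},
    {"gripper": 1,"x": 0,"y": 0,"z": 0,"twist": -0.12},
    {"gripper": 1,"x": 0,"y": 0,"z": 0,"twist": -0.12},
    {"gripper": 1,"x": 0,"y": 0,"z": 0,"twist": -0.12},
    {"gripper": 1,"x": 0,"y": 0,"z": 0,"twist": -0.12},
    {"gripper": 1,"x": 0,"y": 0,"z": 0,"twist": -0.12},
    {"gripper": 1,"x": 0,"y": 0,"z": 0,"twist": -0.12}
  ],
  "force": 25
}}

```text
t: 0.77
tcp_pos: [0.1593, -0.604, 0.2308]
tcp_rot: [-3.093, 0.542, 0.001]
force: [0.5, 0.5, 0.4]
grip_width: 0.0857
```

Call:
{"api": "jog_arm", "payload": {
  "rows": [
    {"gripper": 1,"x": 0,"y": 0,"z": 0,"twist": -0.12},
    {"gripper": 1,"x": 0,"y": 0,"z": 0,"twist": -0.12},
    {"gripper": 1,"x": 0,"y": 0,"z": 0,"twist": -0.12},
    {"gripper": 1,"x": 0,"y": 0,"z": 0,"twist": -0.115},
    {"gripper": 1,"x": 0.7,"y": -0.7,"z": 0,"twist": 0},
    {"gripper": 1,"x": 0.7,"y": -0.7,"z": 0,"twist": 0},
    {"gripper": 1,"x": 0.7,"y": -0.7,"z": 0,"twist": 0},
    {"gripper": 1,"x": 0.7,"y": -0.7,"z": 0,"twist": 0}
  ]
}}

```text
t: 1.43
tcp_pos: [0.2328, -0.5094, 0.2308]
tcp_rot: [-3.135, -0.19, 0.0]
force: [0.5, -0.0, -0.4]
grip_width: 0.0851
```

Call:
{"api": "jog_arm", "payload": {
  "rows": [
    {"gripper": 1,"x": 0.7,"y": -0.7,"z": 0,"twist": 0},
    {"gripper": 1,"x": 0.7,"y": -0.7,"z": 0,"twist": 0},
    {"gripper": 1,"x": 0.7,"y": -0.7,"z": 0,"twist": 0},
    {"gripper": 1,"x": 0.7,"y": -0.7,"z": 0,"twist": 0},
    {"gripper": 1,"x": 0.7,"y": -0.7,"z": 0,"twist": 0},
    {"gripper": 1,"x": 0.7,"y": -0.7,"z": 0,"twist": 0},
    {"gripper": 1,"x": 0.7,"y": -0.7,"z": 0,"twist": 0},
    {"gripper": 1,"x": 0.7,"y": -0.7,"z": 0.4,"twist": 0}
  ]
}}

```text
t: 2.1
tcp_pos: [0.3804, -0.3231, 0.2208]
tcp_rot: [3.133, 0.191, 0.004]
force: [0.6, -0.8, 0.4]
grip_width: 0.0858
```

Run:
```python
from h import *
plan(.4035,-.2745,.15,.122)
```

```text
t 2.1 tcp [ 0.3804 -0.3231  0.2208] head 0.1219 tiltz [ 0.003 -0.002 -1.   ] grip 0.0858 F [ 0.6 -0.8  0.4]
twist -0.0001 shift now [ 0.96 -1.52  2.36] shift after twist [ 0.96 -1.52  2.36]
```

Call:
{"api": "jog_arm", "payload": {
  "rows": [
    {"gripper": 1,"x": 0.5,"y": -0.75,"z": 0.5,"twist": 0},
    {"gripper": 1,"x": 0.45,"y": -0.75,"z": 0.8,"twist": 0},
    {"gripper": 1,"x": 0,"y": 0,"z": 0.8,"twist": 0},
    {"gripper": 1,"x": 0,"y": 0,"z": 0.6,"twist": 0},
    {"gripper": 1,"x": 0,"y": 0,"z": 0,"twist": 0},
    {"gripper": 1,"x": 0,"y": 0,"z": 0,"twist": 0}
  ]
}}

```text
t: 2.6
tcp_pos: [0.4011, -0.2749, 0.1377]
tcp_rot: [-3.134, -0.192, 0.003]
force: [0.1, 0.7, 0.5]
grip_width: 0.0855
```

Run:
```python
from h import *
plan(.4035,-.2745,.055,.122)
s=camera('scene');t=camera('top')
cv2.imwrite('pics/d.png',np.hstack([crop('top',368,264,100,4,t),crop('scene',228,163,100,4,s)]))
p=sense()['tcp_pos']; print(proj('top',p),proj('scene',p))
```

```text
t 2.6 tcp [ 0.4011 -0.2749  0.1377] head 0.1222 tiltz [-0.002  0.002 -1.   ] grip 0.0855 F [0.1 0.7 0.5]
twist 0.0002 shift now [0.09 0.   2.76] shift after twist [0.09 0.   2.76]
[379.77699353 258.6355678 ] [224.56359056 132.6231769 ]
```

View pics/d.png

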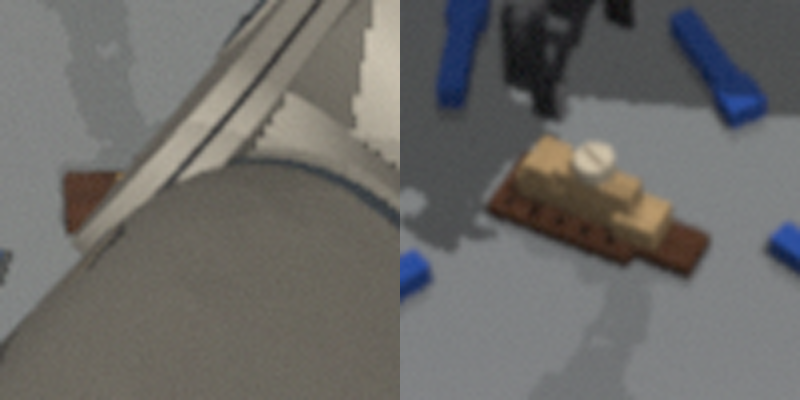

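Call:
{"api": "jog_arm", "payload": {
  "rows": [
    {"gripper": 1,"x": 0.08,"y": 0,"z": 0.6,"twist": 0},
    {"gripper": 1,"x": 0,"y": 0,"z": 0.6,"twist": 0},
    {"gripper": 1,"x": 0,"y": 0,"z": 0.6,"twist": 0},
    {"gripper": 1,"x": 0,"y": 0,"z": 0.5,"twist": 0},
    {"gripper": 1,"x": 0,"y": 0,"z": 0.4,"twist": 0},
    {"gripper": 1,"x": 0,"y": 0,"z": 0,"twist": 0},
    {"gripper": 1,"x": 0,"y": 0,"z": 0,"twist": 0}
  ]
}}

```text
t: 3.28
tcp_pos: [0.4043, -0.2757, 0.058]
tcp_rot: [3.135, 0.19, 0.001]
force: [0.3, 0.7, 0.0]
grip_width: 0.0855
```

Run:
```python
from h import *
plan(.4035,-.2745,.055,.122)
s=camera('scene')
cv2.imwrite('pics/e.png',crop('scene',228,160,70,8,s))
p=sense()['tcp_pos']; print(proj('top',p),proj('scene',p))
```

```text
t 3.28 tcp [ 0.4043 -0.2757  0.058 ] head 0.1214 tiltz [ 0.001 -0.    -1.   ] grip 0.0855 F [0.3 0.7 0. ]
twist -0.0006 shift now [-0.02 -0.04  0.1 ] shift after twist [-0.02 -0.04  0.1 ]
[372.47054747 261.39734507] [226.10643333 154.36871808]
```

View pics/e.png

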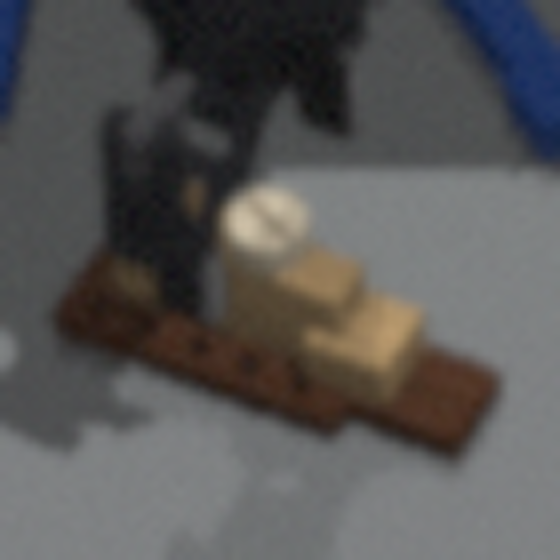

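Call:
{"api": "jog_arm", "payload": {
  "rows": [
    {"gripper": 1,"x": 0,"y": -0.06,"z": 0.1,"twist": 0},
    {"gripper": 0.6,"x": 0,"y": 0,"z": 0,"twist": 0},
    {"gripper": 0.5,"x": 0,"y": 0,"z": 0,"twist": 0},
    {"gripper": 0.4,"x": 0,"y": 0,"z": 0,"twist": 0},
    {"gripper": 0.3,"x": 0,"y": 0,"z": 0,"twist": 0},
    {"gripper": 0.2,"x": 0,"y": 0,"z": 0,"twist": 0},
    {"gripper": 0.1,"x": 0,"y": 0,"z": 0,"twist": 0},
    {"gripper": 0,"x": 0,"y": 0,"z": 0,"twist": 0}
  ],
  "force": 20
}}

```text
t: 4.0
tcp_pos: [0.4039, -0.2734, 0.0546]
tcp_rot: [3.136, 0.192, 0.0]
force: [-0.1, 1.0, 5.1]
grip_width: 0.026
```

Call:
{"api": "jog_arm", "payload": {
  "rows": [
    {"gripper": 0,"x": 0,"y": 0,"z": 0,"twist": 0},
    {"gripper": 0,"x": 0,"y": 0,"z": 0,"twist": 0}
  ]
}}

```text
t: 4.17
tcp_pos: [0.4039, -0.2734, 0.0546]
tcp_rot: [3.136, 0.191, 0.0]
force: [-1.0, 1.1, 5.2]
grip_width: 0.026
```

Run:
```python
from h import *
plan(.4035,-.2745,.055,.122)
s=camera('scene')
cv2.imwrite('pics/f.png',crop('scene',228,160,70,8,s))
```

```text
t 4.17 tcp [ 0.4039 -0.2734  0.0546] head 0.122 tiltz [ 0. -0. -1.] grip 0.026 F [-1.   1.1  5.2]
twist -0.0 shift now [-0.02  0.03 -0.01] shift after twist [-0.02  0.03 -0.01]
```

View pics/f.png

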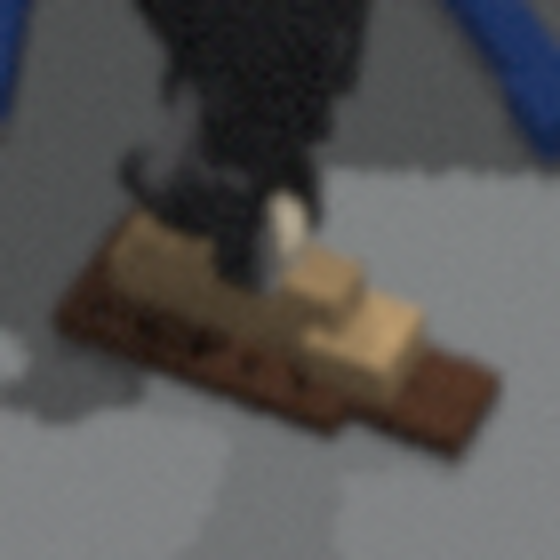

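Call:
{"api": "jog_arm", "payload": {
  "rows": [
    {"gripper": 0,"x": 0,"y": 0,"z": -0.1,"twist": 0},
    {"gripper": 0,"x": 0,"y": 0,"z": -0.2,"twist": 0},
    {"gripper": 0,"x": 0,"y": 0,"z": -0.5,"twist": 0},
    {"gripper": 0,"x": 0,"y": 0,"z": -0.7,"twist": 0},
    {"gripper": 0,"x": 0,"y": 0,"z": -0.5,"twist": 0},
    {"gripper": 0,"x": 0,"y": 0,"z": 0,"twist": 0}
  ]
}}

```text
t: 4.72
tcp_pos: [0.4053, -0.2744, 0.1171]
tcp_rot: [3.133, 0.191, 0.006]
force: [0.8, -0.7, -0.5]
grip_width: 0.0257
```

Run:
```python
from h import *
plan(.6134,-.2288,.11,.122)
s=camera('scene')
cv2.imwrite('pics/g.png',crop('scene',228,150,80,7,s))
```

```text
t 4.72 tcp [ 0.4053 -0.2744  0.1171] head 0.1221 tiltz [ 0.004 -0.003 -1.   ] grip 0.0257 F [ 0.8 -0.7 -0.5]
twist 0.0001 shift now [ 7.07 -0.67  0.26] shift after twist [ 7.07 -0.67  0.26]
```

View pics/g.png

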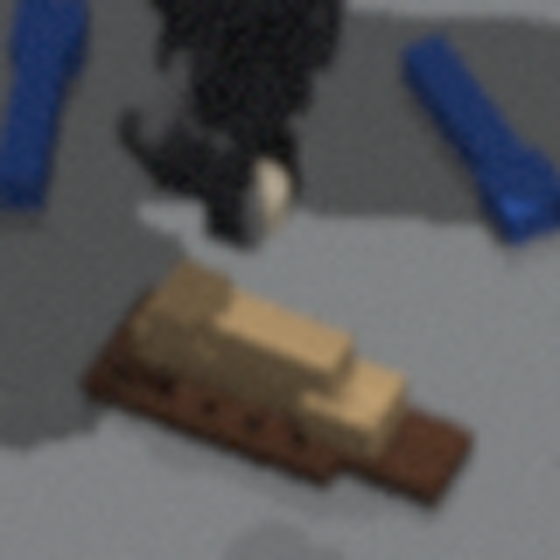

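The saddle is held and the stack is undisturbed. Next I move over the post.

Call:
{"api": "jog_arm", "payload": {
  "rows": [
    {"gripper": 0,"x": 0.6,"y": -0.05,"z": 0,"twist": 0},
    {"gripper": 0,"x": 1,"y": -0.1,"z": 0,"twist": 0},
    {"gripper": 0,"x": 1,"y": -0.1,"z": 0,"twist": 0},
    {"gripper": 0,"x": 1,"y": -0.1,"z": 0,"twist": 0},
    {"gripper": 0,"x": 1,"y": -0.1,"z": 0,"twist": 0},
    {"gripper": 0,"x": 1,"y": -0.1,"z": 0,"twist": 0},
    {"gripper": 0,"x": 1,"y": -0.1,"z": 0,"twist": 0},
    {"gripper": 0,"x": 0.45,"y": 0,"z": 0,"twist": 0}
  ]
}}

```text
t: 5.43
tcp_pos: [0.6143, -0.227, 0.1132]
tcp_rot: [-3.136, -0.194, -0.001]
force: [-0.8, -0.2, -1.2]
grip_width: 0.0256
```

Call:
{"api": "jog_arm", "payload": {
  "rows": [
    {"gripper": 0,"x": 0,"y": 0,"z": 0.5,"twist": 0},
    {"gripper": 0,"x": 0,"y": 0,"z": 0.7,"twist": 0},
    {"gripper": 0,"x": 0,"y": 0,"z": 0.4,"twist": 0},
    {"gripper": 0,"x": 0,"y": 0,"z": 0,"twist": 0}
  ]
}}

```text
t: 5.77
tcp_pos: [0.6086, -0.2271, 0.0623]
tcp_rot: [-3.133, -0.191, 0.01]
force: [-0.4, 0.0, -0.9]
grip_width: 0.0261
```

Run:
```python
from h import *
plan(.6134,-.2288,.026,.122)
s=camera('scene');t=camera('top')
cv2.imwrite('pics/i.png',np.hstack([crop('top',355,177,80,5,t),crop('scene',194,222,80,5,s)]))
```

```text
t 5.77 tcp [ 0.6086 -0.2271  0.0623] head 0.122 tiltz [-0.006  0.003 -1.   ] grip 0.0261 F [-0.4  0.  -0.9]
twist 0.0 shift now [0.16 0.08 1.21] shift after twist [0.16 0.08 1.21]
```

View pics/i.png

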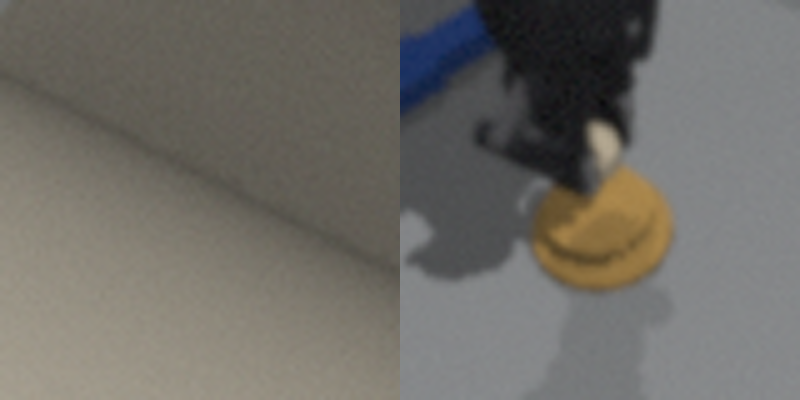

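Call:
{"api": "jog_arm", "payload": {
  "rows": [
    {"gripper": 0,"x": 0.08,"y": 0.05,"z": 0.3,"twist": 0},
    {"gripper": 0,"x": 0.0,"y": 0,"z": 0.3,"twist": 0},
    {"gripper": 0,"x": 0,"y": 0,"z": 0.3,"twist": 0},
    {"gripper": 0,"x": 0,"y": 0,"z": 0.1,"twist": 0},
    {"gripper": 0,"x": 0,"y": 0,"z": 0,"twist": 0},
    {"gripper": 0,"x": 0,"y": 0,"z": 0,"twist": 0}
  ]
}}

```text
t: 6.37
tcp_pos: [0.6137, -0.2294, 0.036]
tcp_rot: [-3.136, -0.191, 0.001]
force: [0.6, -0.9, -1.0]
grip_width: 0.0262
```

Run:
```python
from h import *
plan(.6134,-.2288,.0255,.122)
s=camera('scene')
cv2.imwrite('pics/j.png',crop('scene',194,222,60,9,s))
```

```text
t 6.37 tcp [ 0.6137 -0.2294  0.036 ] head 0.122 tiltz [-0.001  0.    -1.   ] grip 0.0262 F [ 0.6 -0.9 -1. ]
twist -0.0 shift now [-0.01 -0.02  0.35] shift after twist [-0.01 -0.02  0.35]
```

View pics/j.png

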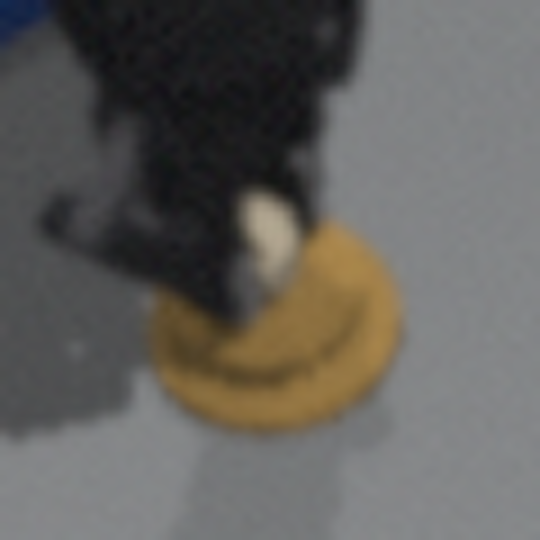

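Call:
{"api": "jog_arm", "payload": {
  "rows": [
    {"gripper": 0,"x": 0,"y": 0,"z": 0.15,"twist": 0},
    {"gripper": 0,"x": 0.0,"y": 0,"z": 0.13,"twist": 0},
    {"gripper": 0,"x": 0,"y": 0,"z": 0,"twist": 0},
    {"gripper": 0,"x": 0,"y": 0,"z": 0,"twist": 0}
  ]
}}

```text
t: 6.75
tcp_pos: [0.6137, -0.2293, 0.0276]
tcp_rot: [-3.135, -0.192, 0.001]
force: [0.3, -0.4, 0.5]
grip_width: 0.0263
```

Call:
{"api": "jog_arm", "payload": {
  "rows": [
    {"gripper": 0,"x": 0,"y": 0,"z": 0.05,"twist": 0},
    {"gripper": 0,"x": 0,"y": 0,"z": 0,"twist": 0},
    {"gripper": 0,"x": 0,"y": 0,"z": 0,"twist": 0}
  ]
}}

```text
t: 7.0
tcp_pos: [0.6139, -0.2294, 0.0264]
tcp_rot: [-3.136, -0.191, -0.0]
force: [-0.3, 0.1, 0.9]
grip_width: 0.0264
```

Call:
{"api": "jog_arm", "payload": {
  "rows": [
    {"gripper": 0,"x": 0,"y": 0,"z": 0.05,"twist": 0},
    {"gripper": 0,"x": 0,"y": 0,"z": 0,"twist": 0},
    {"gripper": 0,"x": 0,"y": 0,"z": 0,"twist": 0}
  ]
}}

```text
t: 7.25
tcp_pos: [0.6139, -0.2294, 0.0249]
tcp_rot: [-3.136, -0.191, 0.0]
force: [0.2, 1.1, -0.4]
grip_width: 0.026
```

Call:
{"api": "jog_arm", "payload": {
  "rows": [
    {"gripper": 0,"x": 0,"y": 0,"z": 0.03,"twist": 0},
    {"gripper": 0,"x": 0,"y": 0,"z": 0,"twist": 0},
    {"gripper": 0,"x": 0,"y": 0,"z": 0,"twist": 0}
  ]
}}

```text
t: 7.5
tcp_pos: [0.614, -0.2294, 0.0246]
tcp_rot: [3.136, 0.192, 0.0]
force: [-1.9, 0.4, 5.1]
grip_width: 0.0258
```

Contact. I release slowly here.

Call:
{"api": "jog_arm", "payload": {
  "rows": [
    {"gripper": 0.4,"x": 0,"y": 0,"z": 0,"twist": 0},
    {"gripper": 0.5,"x": 0,"y": 0,"z": 0,"twist": 0},
    {"gripper": 0.6,"x": 0,"y": 0,"z": 0,"twist": 0},
    {"gripper": 0.7,"x": 0,"y": 0,"z": 0,"twist": 0},
    {"gripper": 0.8,"x": 0,"y": 0,"z": 0,"twist": 0},
    {"gripper": 1,"x": 0,"y": 0,"z": 0,"twist": 0},
    {"gripper": 1,"x": 0,"y": 0,"z": -0.3,"twist": 0},
    {"gripper": 1,"x": 0,"y": 0,"z": -0.7,"twist": 0}
  ]
}}

```text
t: 8.17
tcp_pos: [0.6119, -0.2286, 0.0521]
tcp_rot: [-3.134, -0.191, 0.007]
force: [-0.7, 0.2, -0.4]
grip_width: 0.0856
```

Call:
{"api": "jog_arm", "payload": {
  "rows": [
    {"gripper": 1,"x": 0,"y": 0,"z": -1,"twist": 0},
    {"gripper": 1,"x": 0,"y": 0,"z": -1,"twist": 0},
    {"gripper": 1,"x": 0,"y": 0,"z": -1,"twist": 0},
    {"gripper": 1,"x": 0,"y": 0,"z": 0,"twist": 0}
  ]
}}

```text
t: 8.5
tcp_pos: [0.6176, -0.2308, 0.1513]
tcp_rot: [3.131, 0.191, 0.015]
force: [1.1, -0.4, 0.3]
grip_width: 0.0851
```

Run:
```python
from h import *
plan(.4045,-.281,.12,.122)
s=camera('scene');t=camera('top')
cv2.imwrite('pics/k.png',np.hstack([crop('scene',228,163,80,5,s),crop('scene',194,222,80,5,s)]))
```

```text
t 8.5 tcp [ 0.6176 -0.2308  0.1513] head 0.1221 tiltz [ 0.01  -0.004 -1.   ] grip 0.0851 F [ 1.1 -0.4  0.3]
twist 0.0001 shift now [-7.26  0.79  0.98] shift after twist [-7.26  0.79  0.98]
```

View pics/k.png

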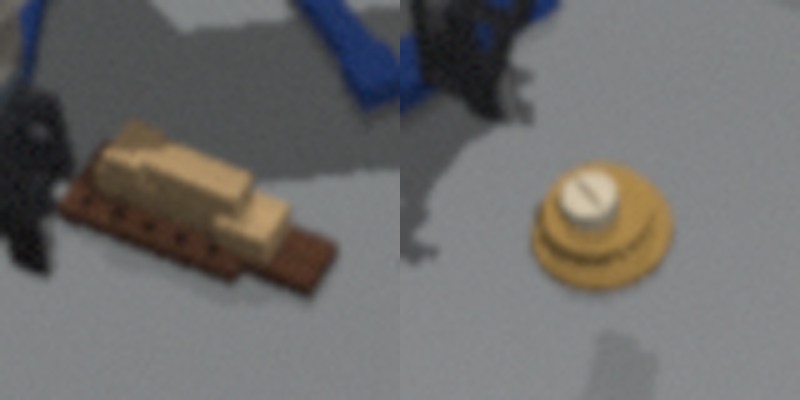

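Run:
```python
from h import *
print(at('scene',154+190.5/5-.5,182+197.5/5-.5,.038))
```

```text
[ 0.61742368 -0.22993393  0.038     ]
```

Call:
{"api": "jog_arm", "payload": {
  "rows": [
    {"gripper": 1,"x": -0.6,"y": 0.1,"z": 0,"twist": 0},
    {"gripper": 1,"x": -1,"y": 0.1,"z": 0,"twist": 0},
    {"gripper": 1,"x": -1,"y": 0.1,"z": 0,"twist": 0},
    {"gripper": 1,"x": -1,"y": 0.1,"z": 0,"twist": 0},
    {"gripper": 1,"x": -1,"y": 0.1,"z": 0,"twist": 0},
    {"gripper": 1,"x": -1,"y": 0.1,"z": 0,"twist": 0},
    {"gripper": 1,"x": -1,"y": 0.1,"z": 0.2,"twist": 0},
    {"gripper": 1,"x": -0.5,"y": 0.05,"z": 0.4,"twist": 0}
  ]
}}

```text
t: 9.27
tcp_pos: [0.4019, -0.2773, 0.1256]
tcp_rot: [-3.135, -0.19, 0.003]
force: [0.3, -0.2, -0.0]
grip_width: 0.0853
```

Call:
{"api": "jog_arm", "payload": {
  "rows": [
    {"gripper": 1,"x": 0,"y": 0,"z": 0.4,"twist": 0},
    {"gripper": 1,"x": 0,"y": 0,"z": 0,"twist": 0},
    {"gripper": 1,"x": 0,"y": 0,"z": 0,"twist": 0},
    {"gripper": 1,"x": 0,"y": 0,"z": 0,"twist": 0}
  ]
}}

```text
t: 9.6
tcp_pos: [0.4056, -0.2776, 0.114]
tcp_rot: [-3.135, -0.192, 0.0]
force: [1.1, -0.0, -0.6]
grip_width: 0.0854
```

Run:
```python
from h import *
plan(.405,-.283,.037,.122)
```

```text
t 9.6 tcp [ 0.4056 -0.2776  0.114 ] head 0.1224 tiltz [-0.  0. -1.] grip 0.0854 F [ 1.1 -0.  -0.6]
twist 0.0004 shift now [-0.04  0.18  2.57] shift after twist [-0.04  0.18  2.57]
```

Call:
{"api": "jog_arm", "payload": {
  "rows": [
    {"gripper": 1,"x": -0.03,"y": 0.18,"z": 0.5,"twist": 0},
    {"gripper": 1,"x": 0,"y": 0,"z": 0.6,"twist": 0},
    {"gripper": 1,"x": 0,"y": 0,"z": 0.6,"twist": 0},
    {"gripper": 1,"x": 0,"y": 0,"z": 0.5,"twist": 0},
    {"gripper": 1,"x": 0,"y": 0,"z": 0.3,"twist": 0},
    {"gripper": 1,"x": 0,"y": 0,"z": 0,"twist": 0},
    {"gripper": 1,"x": 0,"y": 0,"z": 0,"twist": 0}
  ]
}}

```text
t: 10.18
tcp_pos: [0.4054, -0.2831, 0.0391]
tcp_rot: [-3.135, -0.192, 0.0]
force: [0.1, -0.4, 0.5]
grip_width: 0.0853
```

Run:
```python
from h import *
plan(.405,-.283,.037,.122)
s=camera('scene')
cv2.imwrite('pics/l.png',crop('scene',228,160,70,8,s))
```

```text
t 10.18 tcp [ 0.4054 -0.2831  0.0391] head 0.1225 tiltz [-0.  0. -1.] grip 0.0853 F [ 0.1 -0.4  0.5]
twist 0.0005 shift now [-0.01 -0.    0.07] shift after twist [-0.01 -0.    0.07]
```

View pics/l.png

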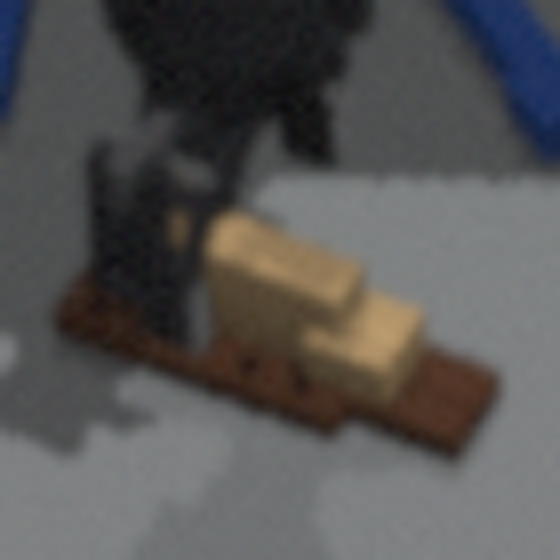

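Call:
{"api": "jog_arm", "payload": {
  "rows": [
    {"gripper": 1,"x": 0,"y": -0.08,"z": 0.05,"twist": 0},
    {"gripper": 0.6,"x": 0,"y": 0,"z": 0,"twist": 0},
    {"gripper": 0.5,"x": 0,"y": 0,"z": 0,"twist": 0},
    {"gripper": 0.4,"x": 0,"y": 0,"z": 0,"twist": 0},
    {"gripper": 0.3,"x": 0,"y": 0,"z": 0,"twist": 0},
    {"gripper": 0.2,"x": 0,"y": 0,"z": 0,"twist": 0},
    {"gripper": 0.1,"x": 0,"y": 0,"z": 0,"twist": 0},
    {"gripper": 0,"x": 0,"y": 0,"z": 0,"twist": 0}
  ],
  "force": 35
}}

```text
t: 10.9
tcp_pos: [0.4049, -0.2809, 0.0378]
tcp_rot: [3.136, 0.191, 0.001]
force: [-0.7, 1.2, 5.0]
grip_width: 0.0192
```

Call:
{"api": "jog_arm", "payload": {
  "rows": [
    {"gripper": 0,"x": 0,"y": 0,"z": 0,"twist": 0},
    {"gripper": 0,"x": 0,"y": 0,"z": 0,"twist": 0},
    {"gripper": 0,"x": 0,"y": 0,"z": 0,"twist": 0}
  ]
}}

```text
t: 11.15
tcp_pos: [0.4049, -0.2809, 0.0378]
tcp_rot: [3.135, 0.191, 0.001]
force: [-0.5, 0.5, 5.9]
grip_width: 0.0192
```

Run:
```python
from h import *
plan(.405,-.283,.037,.122)
s=camera('scene')
cv2.imwrite('pics/m.png',crop('scene',228,160,70,8,s))
```

```text
t 11.15 tcp [ 0.4049 -0.2809  0.0378] head 0.1219 tiltz [ 0. -0. -1.] grip 0.0192 F [-0.5  0.5  5.9]
twist -0.0001 shift now [-0.    0.07  0.03] shift after twist [-0.    0.07  0.03]
```

View pics/m.png

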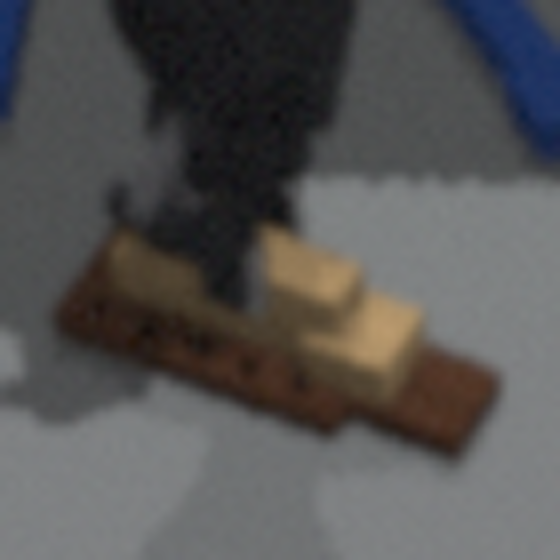

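Call:
{"api": "jog_arm", "payload": {
  "rows": [
    {"gripper": 0,"x": 0,"y": 0,"z": -0.1,"twist": 0},
    {"gripper": 0,"x": 0,"y": 0,"z": -0.3,"twist": 0},
    {"gripper": 0,"x": 0,"y": 0,"z": -0.6,"twist": 0},
    {"gripper": 0,"x": 0,"y": 0,"z": -0.7,"twist": 0},
    {"gripper": 0,"x": 0,"y": 0,"z": -0.8,"twist": 0},
    {"gripper": 0,"x": 0,"y": 0,"z": -0.8,"twist": 0},
    {"gripper": 0,"x": 0,"y": 0,"z": -0.3,"twist": 0},
    {"gripper": 0,"x": 0,"y": 0,"z": 0,"twist": 0}
  ]
}}

```text
t: 11.87
tcp_pos: [0.406, -0.2817, 0.148]
tcp_rot: [3.133, 0.191, 0.006]
force: [-0.1, -0.5, -0.1]
grip_width: 0.0191
```

Run:
```python
from h import *
s=camera('scene')
cv2.imwrite('pics/n.png',crop('scene',228,145,90,6,s))
# rest refine from initial images, floor corners read from pics/b2 (scale 3.8 px; 66.5->70px)
k=70/266
def S(U,V,cu,cv,z): return at('scene',cu-35+(U+.5)*k-.5,cv-35+(V+.5)*k-.5,z)[:2].round(4)
def T(U,V,cu,cv,z): return at('top',cu-35+(U+.5)*k-.5,cv-35+(V+.5)*k-.5,z)[:2].round(4)
print('cork T',[T(*p,125,230,.016) for p in((559-532,113),(769-532,85),(773-532,154),(565-532,183))])
print('cork S',[S(*p,417,269,.016) for p in((575-532,343-266),(772-532,395-266),(763-532,455-266),(562-532,392-266))])
print('short T stop tops',[T(*p,250,181,.024) for p in((330-266,71),(308-266,116),(492-266,151),(470-266,199))])
print('short S',[S(*p,288,260,.024) for p in((365-266,320-266),(328-266,348-266),(473-266,444-266),(433-266,478-266))])
print('long T',[T(*p,151,151,.024) for p in((22,95),(17,150),(249,117),(247,165))])
print('long S',[S(*p,370,328,.024) for p in((41,318-266),(16,360-266),(263,434-266),(241,482-266))])
plan(.568,.023,.13,-.367)
```

```text
cork T [array([0.4214, 0.3656]), array([0.4538, 0.2399]), array([0.4115, 0.23  ]), array([0.379 , 0.3533])]
cork S [array([0.4158, 0.2313]), array([0.3824, 0.3527]), array([0.4257, 0.3637]), array([0.4532, 0.2395])]
short T stop tops [array([0.6013, 0.0709]), array([0.5706, 0.0805]), array([ 0.5615, -0.0367]), array([ 0.5293, -0.0268])]
short S [array([ 0.5359, -0.0243]), array([ 0.5669, -0.033 ]), array([0.5763, 0.0808]), array([0.6101, 0.0721])]
long T [array([0.6296, 0.3435]), array([0.5931, 0.3398]), array([0.6318, 0.1976]), array([0.6002, 0.1938])]
long S [array([0.606, 0.199]), array([0.6377, 0.1991]), array([0.6005, 0.3405]), array([0.6335, 0.3416])]
t 11.92 tcp [ 0.4052 -0.2811  0.1464] head 0.122 tiltz [ 0.002 -0.001 -1.   ] grip 0.0194 F [0.7 0.3 0.2]
twist 0.489 shift now [ 6.62 -9.4   0.54] shift after twist [  1.43 -11.41   0.54]
```

View pics/n.png

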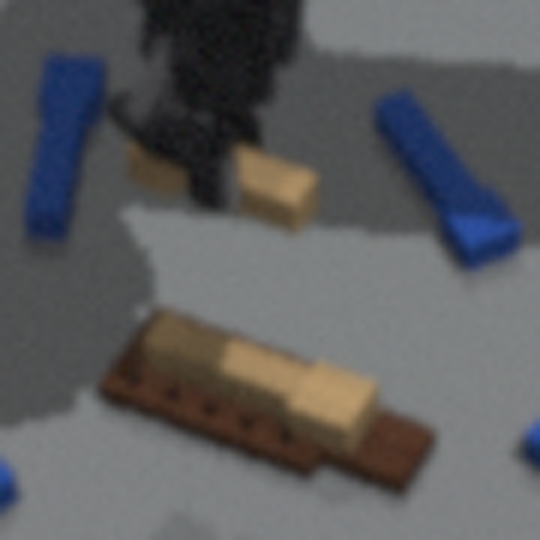

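Call:
{"api": "jog_arm", "payload": {
  "rows": [
    {"gripper": 0,"x": 0,"y": 0,"z": 0,"twist": 0.1},
    {"gripper": 0,"x": 0,"y": 0,"z": 0,"twist": 0.1},
    {"gripper": 0,"x": 0,"y": 0,"z": 0,"twist": 0.1},
    {"gripper": 0,"x": 0,"y": 0,"z": 0,"twist": 0.1},
    {"gripper": 0,"x": 0,"y": 0,"z": 0,"twist": 0.09},
    {"gripper": 0,"x": 0.1,"y": -0.6,"z": 0,"twist": 0},
    {"gripper": 0,"x": 0.15,"y": -0.9,"z": 0,"twist": 0},
    {"gripper": 0,"x": 0.15,"y": -1,"z": 0,"twist": 0}
  ]
}}

```text
t: 12.58
tcp_pos: [0.442, -0.2145, 0.1438]
tcp_rot: [-3.087, 0.578, 0.004]
force: [1.2, -0.6, -0.7]
grip_width: 0.019
```

Call:
{"api": "jog_arm", "payload": {
  "rows": [
    {"gripper": 0,"x": 0.15,"y": -1,"z": 0,"twist": 0},
    {"gripper": 0,"x": 0.15,"y": -1,"z": 0,"twist": 0},
    {"gripper": 0,"x": 0.15,"y": -1,"z": 0,"twist": 0},
    {"gripper": 0,"x": 0.15,"y": -1,"z": 0,"twist": 0},
    {"gripper": 0,"x": 0.15,"y": -1,"z": 0,"twist": 0},
    {"gripper": 0,"x": 0.15,"y": -1,"z": 0,"twist": 0},
    {"gripper": 0,"x": 0.1,"y": -0.9,"z": 0,"twist": 0},
    {"gripper": 0,"x": 0,"y": -0.5,"z": 0,"twist": 0}
  ]
}}

```text
t: 13.25
tcp_pos: [0.5512, -0.0163, 0.1437]
tcp_rot: [-3.089, 0.572, 0.003]
force: [0.9, -0.0, -0.4]
grip_width: 0.0189
```

Call:
{"api": "jog_arm", "payload": {
  "rows": [
    {"gripper": 0,"x": 0,"y": -0.5,"z": 0.2,"twist": 0},
    {"gripper": 0,"x": 0,"y": 0,"z": 0.4,"twist": 0},
    {"gripper": 0,"x": 0,"y": 0,"z": 0.7,"twist": 0},
    {"gripper": 0,"x": 0,"y": 0,"z": 0.7,"twist": 0},
    {"gripper": 0,"x": 0,"y": 0,"z": 0,"twist": 0},
    {"gripper": 0,"x": 0,"y": 0,"z": 0,"twist": 0}
  ]
}}

```text
t: 13.75
tcp_pos: [0.554, -0.0052, 0.0833]
tcp_rot: [3.088, -0.575, -0.008]
force: [-0.2, -0.5, 0.3]
grip_width: 0.0193
```

Run:
```python
from h import *
plan(.569,.023,.021,-.37)
s=camera('scene')
cv2.imwrite('pics/o.png',crop('scene',288,245,90,6,s))
```

```text
t 13.75 tcp [ 0.554  -0.0052  0.0833] head -0.3683 tiltz [-0.005  0.    -1.   ] grip 0.0193 F [-0.2 -0.5  0.3]
twist 0.0017 shift now [ 0.14 -1.06  2.07] shift after twist [ 0.14 -1.06  2.07]
```

View pics/o.png

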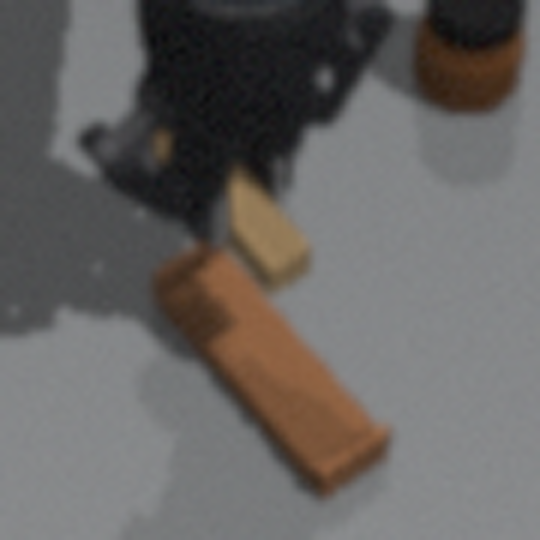

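Call:
{"api": "jog_arm", "payload": {
  "rows": [
    {"gripper": 0,"x": 0.07,"y": -0.5,"z": 0,"twist": 0},
    {"gripper": 0,"x": 0,"y": -0.5,"z": 0.2,"twist": 0},
    {"gripper": 0,"x": 0,"y": 0,"z": 0.4,"twist": 0},
    {"gripper": 0,"x": 0,"y": 0,"z": 0.4,"twist": 0},
    {"gripper": 0,"x": 0,"y": 0,"z": 0.3,"twist": 0},
    {"gripper": 0,"x": 0,"y": 0,"z": 0,"twist": 0},
    {"gripper": 0,"x": 0,"y": 0,"z": 0,"twist": 0},
    {"gripper": 0,"x": 0,"y": 0,"z": 0,"twist": 0}
  ]
}}

```text
t: 14.47
tcp_pos: [0.5688, 0.0223, 0.0464]
tcp_rot: [3.088, -0.575, -0.001]
force: [0.9, 0.1, -0.0]
grip_width: 0.0192
```

Run:
```python
from h import *
plan(.569,.023,.0205,-.37)
s=camera('scene')
cv2.imwrite('pics/p.png',crop('scene',288,255,80,7,s))
```

```text
t 14.47 tcp [0.5688 0.0223 0.0464] head -0.3683 tiltz [-0. -0. -1.] grip 0.0192 F [ 0.9  0.1 -0. ]
twist 0.0017 shift now [-0.   -0.03  0.86] shift after twist [-0.   -0.03  0.86]
```

View pics/p.png

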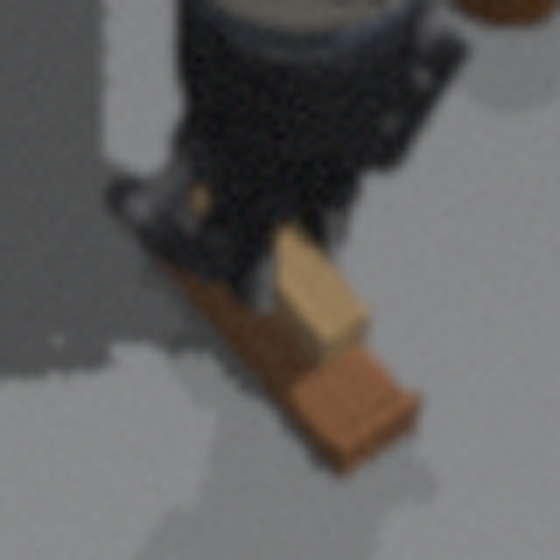

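Call:
{"api": "jog_arm", "payload": {
  "rows": [
    {"gripper": 0,"x": 0,"y": -0.03,"z": 0.3,"twist": 0},
    {"gripper": 0,"x": 0,"y": 0,"z": 0.3,"twist": 0},
    {"gripper": 0,"x": 0,"y": 0,"z": 0.2,"twist": 0},
    {"gripper": 0,"x": 0,"y": 0,"z": 0,"twist": 0},
    {"gripper": 0,"x": 0,"y": 0,"z": 0,"twist": 0}
  ]
}}

```text
t: 14.93
tcp_pos: [0.5687, 0.0233, 0.0218]
tcp_rot: [3.088, -0.575, -0.002]
force: [-0.3, -0.2, 0.2]
grip_width: 0.0187
```

Call:
{"api": "jog_arm", "payload": {
  "rows": [
    {"gripper": 0,"x": 0,"y": 0,"z": 0.05,"twist": 0},
    {"gripper": 0,"x": 0,"y": 0,"z": 0,"twist": 0},
    {"gripper": 0,"x": 0,"y": 0,"z": 0,"twist": 0}
  ]
}}

```text
t: 15.18
tcp_pos: [0.5694, 0.0233, 0.0212]
tcp_rot: [-3.088, 0.575, -0.0]
force: [-0.2, 0.7, 0.3]
grip_width: 0.0186
```

Call:
{"api": "jog_arm", "payload": {
  "rows": [
    {"gripper": 0,"x": 0,"y": 0,"z": 0.05,"twist": 0},
    {"gripper": 0,"x": 0,"y": 0,"z": 0,"twist": 0},
    {"gripper": 0,"x": 0,"y": 0,"z": 0,"twist": 0}
  ]
}}

```text
t: 15.43
tcp_pos: [0.5696, 0.0233, 0.0198]
tcp_rot: [-3.088, 0.575, -0.001]
force: [-0.3, 0.2, 1.3]
grip_width: 0.0191
```

Call:
{"api": "jog_arm", "payload": {
  "rows": [
    {"gripper": 0,"x": 0,"y": 0,"z": 0.01,"twist": 0},
    {"gripper": 0.3,"x": 0,"y": 0,"z": 0,"twist": 0},
    {"gripper": 0.4,"x": 0,"y": 0,"z": 0,"twist": 0},
    {"gripper": 0.5,"x": 0,"y": 0,"z": 0,"twist": 0},
    {"gripper": 0.7,"x": 0,"y": 0,"z": 0,"twist": 0},
    {"gripper": 1,"x": 0,"y": 0,"z": 0,"twist": 0},
    {"gripper": 1,"x": 0,"y": 0,"z": -0.3,"twist": 0},
    {"gripper": 1,"x": 0,"y": 0,"z": -0.7,"twist": 0}
  ]
}}

```text
t: 16.1
tcp_pos: [0.5672, 0.0233, 0.0477]
tcp_rot: [3.088, -0.575, -0.008]
force: [1.0, 0.1, 0.5]
grip_width: 0.0854
```

Call:
{"api": "jog_arm", "payload": {
  "rows": [
    {"gripper": 1,"x": 0,"y": 0,"z": -1,"twist": 0},
    {"gripper": 1,"x": 0,"y": 0,"z": -1,"twist": 0},
    {"gripper": 1,"x": 0,"y": 0,"z": -1,"twist": 0},
    {"gripper": 1,"x": 0,"y": 0,"z": -0.4,"twist": 0},
    {"gripper": 1,"x": 0,"y": 0,"z": 0,"twist": 0}
  ]
}}

```text
t: 16.52
tcp_pos: [0.5714, 0.0234, 0.155]
tcp_rot: [-3.087, 0.575, -0.01]
force: [0.4, 0.0, -0.6]
grip_width: 0.0854
```

Run:
```python
from h import *
plan(.405,-.279,.12,.118)
s=camera('scene');t=camera('top')
cv2.imwrite('pics/q.png',np.hstack([crop('scene',288,255,80,5,s),crop('top',355,177,80,5,t)]))
cv2.imwrite('pics/q2.png',np.hstack([crop('scene',228,163,80,5,s),crop('top',370,264,80,5,t)]))
```

```text
t 16.52 tcp [0.5714 0.0234 0.155 ] head -0.368 tiltz [ 0.007  0.    -1.   ] grip 0.0854 F [ 0.4  0.  -0.6]
twist -0.486 shift now [-1.56 11.4   1.13] shift after twist [-6.7   9.36  1.13]
```

View pics/q.png

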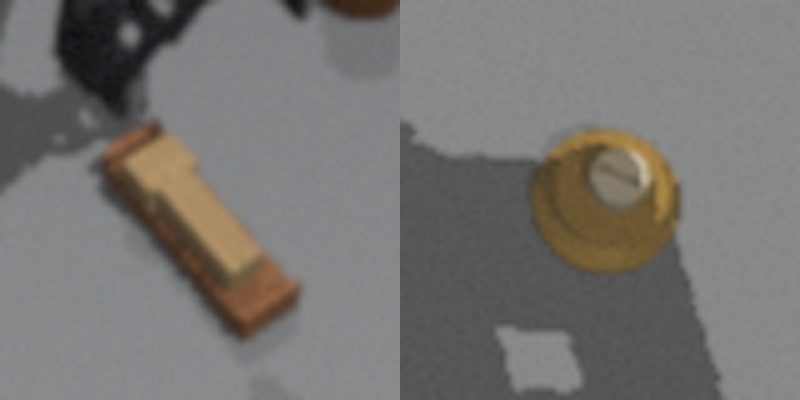

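View pics/q2.png

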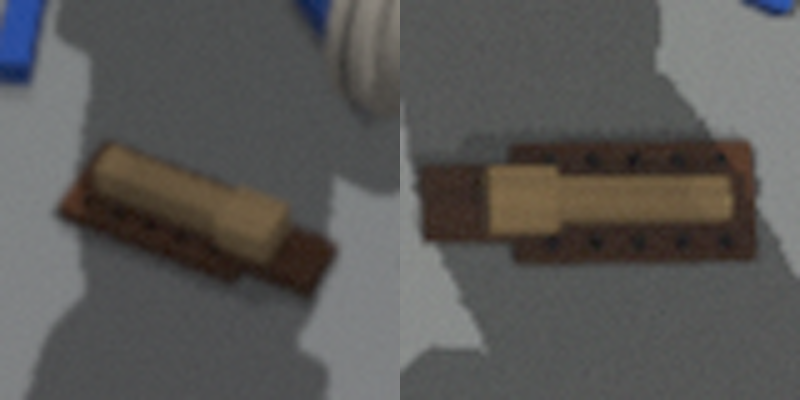

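Run:
```python
from h import *
s=camera('scene');t=camera('top')
cv2.imwrite('pics/r.png',np.hstack([crop('scene',286,258,50,8,s),crop('top',250,181,50,8,t)]))
```

```text
(no output)
```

View pics/r.png

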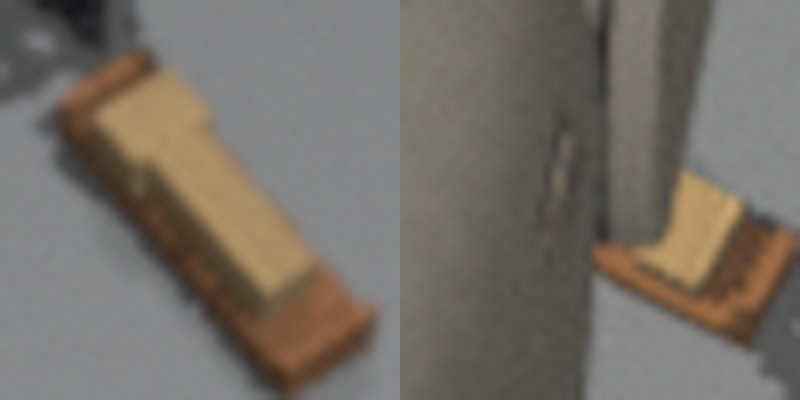

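Run:
```python
from h import *
S=lambda U,V,z: at('scene',261+(U+.5)/8-.5,233+(V+.5)/8-.5,z)[:2]
T=lambda U,V,z: at('top',225+(U-400+.5)/8-.5,156+(V+.5)/8-.5,z)[:2]
h=(S(94,117,.036)+S(168,70,.036))/2; t=(S(262,307,.036)+S(316,263,.036))/2  # top edges
print('peg head end',h,'tail',t,'mid',(h+t)/2,np.linalg.norm(h-t))
a=(S(62,103,.024)+S(148,50,.024))/2; b=(S(288,375,.024)+S(376,305,.024))/2
print('rest ends',a,b,'mid',(a+b)/2,np.linalg.norm(a-b))
print('top: peg head end',(T(742,203,.036)+T(695,290,.036))/2,'rest end',(T(797,238,.024)+T(745,338,.024))/2)
```

```text
peg head end [ 0.55775842 -0.01579227] tail [0.58810547 0.05843681] mid [0.57293194 0.02132227] 0.08019289118358154
rest ends [ 0.5506047  -0.02954647] [0.59092072 0.07567811] mid [0.57076271 0.02306582] 0.11268359919252191
top: peg head end [ 0.55328072 -0.01489102] rest end [ 0.54562217 -0.03105312]
```

Run:
```python
from h import *
print('saddle top view',at('top',357.6,172.2,.038))
T=lambda U,V,z: at('top',330+(U-400+.5)/5-.5,224+(V+.5)/5-.5,z)[:2]
h=(T(489,165,.034)+T(489,233,.034))/2;t=(T(732,178,.034)+T(731,217,.034))/2
print('long',h,t,(h+t)/2,np.linalg.norm(h-t),np.arctan2(t[0]-h[0],h[1]-t[1]))
h=(T(422,166,.014)+T(424,239,.014))/2;t=(T(752,142,.014)+T(754,258,.014))/2
print('templ',h,t,(h+t)/2,np.linalg.norm(h-t),np.arctan2(t[0]-h[0],h[1]-t[1]))
```

```text
saddle top view [ 0.61244265 -0.22871157  0.038     ]
long [ 0.39657174 -0.2240936 ] [ 0.40999237 -0.33333436] [ 0.40328205 -0.27871398] 0.11006206184670381 0.1222412085946724
templ [ 0.3936886  -0.19646852] [ 0.41261928 -0.34780408] [ 0.40315394 -0.2721363 ] 0.15251498363231694 0.12444435202625397
```

Call:
{"api": "jog_arm", "payload": {
  "rows": [
    {"gripper": 1,"x": 0,"y": 0,"z": 0,"twist": -0.1},
    {"gripper": 1,"x": 0,"y": 0,"z": 0,"twist": -0.1},
    {"gripper": 1,"x": 0,"y": 0,"z": 0,"twist": -0.1},
    {"gripper": 1,"x": 0,"y": 0,"z": 0,"twist": -0.1},
    {"gripper": 1,"x": 0,"y": 0,"z": 0,"twist": -0.09},
    {"gripper": 1,"x": -0.4,"y": 0.6,"z": 0,"twist": 0},
    {"gripper": 1,"x": -0.7,"y": 1,"z": 0,"twist": 0},
    {"gripper": 1,"x": -0.7,"y": 1,"z": 0,"twist": 0}
  ]
}}

```text
t: 17.38
tcp_pos: [0.5238, -0.0607, 0.1493]
tcp_rot: [-3.135, -0.195, 0.005]
force: [-0.6, -0.1, -1.2]
grip_width: 0.0853
```

Call:
{"api": "jog_arm", "payload": {
  "rows": [
    {"gripper": 1,"x": -0.7,"y": 1,"z": 0,"twist": 0},
    {"gripper": 1,"x": -0.7,"y": 1,"z": 0,"twist": 0},
    {"gripper": 1,"x": -0.7,"y": 1,"z": 0,"twist": 0},
    {"gripper": 1,"x": -0.7,"y": 1,"z": 0,"twist": 0},
    {"gripper": 1,"x": -0.7,"y": 1,"z": 0,"twist": 0},
    {"gripper": 1,"x": -0.7,"y": 0.7,"z": 0.3,"twist": 0},
    {"gripper": 1,"x": -0.4,"y": 0.5,"z": 0.5,"twist": 0},
    {"gripper": 1,"x": 0,"y": 0,"z": 0,"twist": 0}
  ]
}}

```text
t: 18.05
tcp_pos: [0.407, -0.2631, 0.1239]
tcp_rot: [-3.133, -0.186, 0.008]
force: [-1.2, 0.1, 0.3]
grip_width: 0.0853
```

Call:
{"api": "jog_arm", "payload": {
  "rows": [
    {"gripper": 1,"x": 0,"y": 0,"z": 0.3,"twist": 0},
    {"gripper": 1,"x": 0,"y": 0,"z": 0,"twist": 0},
    {"gripper": 1,"x": 0,"y": 0,"z": 0,"twist": 0},
    {"gripper": 1,"x": 0,"y": 0,"z": 0,"twist": 0}
  ]
}}

```text
t: 18.38
tcp_pos: [0.4114, -0.2612, 0.1181]
tcp_rot: [-3.135, -0.194, 0.0]
force: [-0.6, -0.6, 1.0]
grip_width: 0.0855
```

Run:
```python
from h import *
plan(.4045,-.274,.0178,.122)
```

```text
t 18.38 tcp [ 0.4114 -0.2612  0.1181] head 0.1236 tiltz [-0.  0. -1.] grip 0.0855 F [-0.6 -0.6  1. ]
twist 0.0016 shift now [-0.28  0.4   3.34] shift after twist [-0.28  0.4   3.34]
```

Call:
{"api": "jog_arm", "payload": {
  "rows": [
    {"gripper": 1,"x": -0.28,"y": 0.4,"z": 0.4,"twist": 0},
    {"gripper": 1,"x": 0,"y": 0,"z": 0.7,"twist": 0},
    {"gripper": 1,"x": 0,"y": 0,"z": 0.8,"twist": 0},
    {"gripper": 1,"x": 0,"y": 0,"z": 0.7,"twist": 0},
    {"gripper": 1,"x": 0,"y": 0,"z": 0.4,"twist": 0},
    {"gripper": 1,"x": 0,"y": 0,"z": 0.2,"twist": 0},
    {"gripper": 1,"x": 0,"y": 0,"z": 0,"twist": 0},
    {"gripper": 1,"x": 0,"y": 0,"z": 0,"twist": 0}
  ]
}}

```text
t: 19.05
tcp_pos: [0.4045, -0.2748, 0.0226]
tcp_rot: [3.135, 0.193, 0.001]
force: [0.1, 0.7, 0.3]
grip_width: 0.0851
```

Run:
```python
from h import *
plan(.4045,-.274,.018,.122)
s=camera('scene')
cv2.imwrite('pics/u.png',crop('scene',228,160,70,8,s))
```

```text
t 19.05 tcp [ 0.4045 -0.2748  0.0226] head 0.1229 tiltz [ 0. -0. -1.] grip 0.0851 F [0.1 0.7 0.3]
twist 0.0009 shift now [ 0.   -0.03  0.15] shift after twist [ 0.   -0.03  0.15]
```

View pics/u.png

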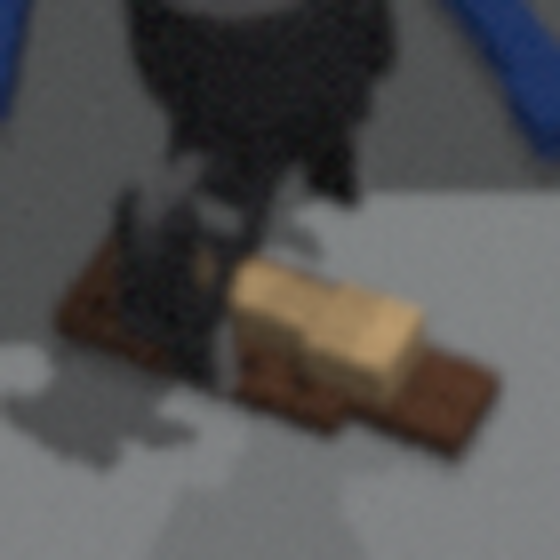

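Call:
{"api": "jog_arm", "payload": {
  "rows": [
    {"gripper": 1,"x": 0,"y": 0,"z": 0.15,"twist": 0},
    {"gripper": 0.6,"x": 0,"y": 0,"z": 0,"twist": 0},
    {"gripper": 0.5,"x": 0,"y": 0,"z": 0,"twist": 0},
    {"gripper": 0.4,"x": 0,"y": 0,"z": 0,"twist": 0},
    {"gripper": 0.3,"x": 0,"y": 0,"z": 0,"twist": 0},
    {"gripper": 0.2,"x": 0,"y": 0,"z": 0,"twist": 0},
    {"gripper": 0.1,"x": 0,"y": 0,"z": 0,"twist": 0},
    {"gripper": 0,"x": 0,"y": 0,"z": 0,"twist": 0}
  ],
  "force": 35
}}

```text
t: 19.77
tcp_pos: [0.4041, -0.2752, 0.018]
tcp_rot: [3.135, 0.191, 0.001]
force: [-0.3, 0.4, 3.1]
grip_width: 0.0192
```

Call:
{"api": "jog_arm", "payload": {
  "rows": [
    {"gripper": 0,"x": 0,"y": 0,"z": 0,"twist": 0},
    {"gripper": 0,"x": 0,"y": 0,"z": 0,"twist": 0},
    {"gripper": 0,"x": 0,"y": 0,"z": 0,"twist": 0}
  ]
}}

```text
t: 20.02
tcp_pos: [0.4041, -0.2752, 0.018]
tcp_rot: [3.135, 0.191, 0.001]
force: [-1.0, 0.1, 5.2]
grip_width: 0.0189
```

Call:
{"api": "jog_arm", "payload": {
  "rows": [
    {"gripper": 0,"x": 0,"y": 0,"z": -0.1,"twist": 0},
    {"gripper": 0,"x": 0,"y": 0,"z": -0.3,"twist": 0},
    {"gripper": 0,"x": 0,"y": 0,"z": -0.6,"twist": 0},
    {"gripper": 0,"x": 0,"y": 0,"z": -0.8,"twist": 0},
    {"gripper": 0,"x": 0,"y": 0,"z": -0.9,"twist": 0},
    {"gripper": 0,"x": 0,"y": 0,"z": -0.9,"twist": 0},
    {"gripper": 0,"x": 0,"y": 0,"z": -0.6,"twist": 0},
    {"gripper": 0,"x": 0,"y": 0,"z": 0,"twist": 0}
  ]
}}

```text
t: 20.68
tcp_pos: [0.4057, -0.2763, 0.1478]
tcp_rot: [3.131, 0.191, 0.008]
force: [1.4, -0.4, -0.2]
grip_width: 0.0192
```

Run:
```python
from h import *
plan(.6167,.2695,.13,.033)
s=camera('scene')
cv2.imwrite('pics/v.png',crop('scene',228,145,90,6,s))
```

```text
t 20.68 tcp [ 0.4057 -0.2763  0.1478] head 0.122 tiltz [ 0.005 -0.004 -1.   ] grip 0.0192 F [ 1.4 -0.4 -0.2]
twist 0.089 shift now [  9.19 -17.21   0.56] shift after twist [  7.63 -17.95   0.56]
```

View pics/v.png

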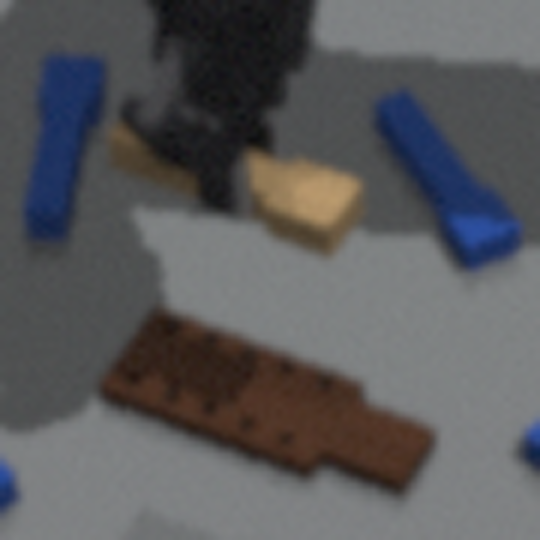

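Call:
{"api": "jog_arm", "payload": {
  "rows": [
    {"gripper": 0,"x": 0,"y": 0,"z": 0,"twist": 0.089},
    {"gripper": 0,"x": 0.2,"y": -0.45,"z": 0,"twist": 0},
    {"gripper": 0,"x": 0.4,"y": -0.95,"z": 0,"twist": 0},
    {"gripper": 0,"x": 0.4,"y": -0.95,"z": 0,"twist": 0},
    {"gripper": 0,"x": 0.4,"y": -0.95,"z": 0,"twist": 0},
    {"gripper": 0,"x": 0.4,"y": -0.95,"z": 0,"twist": 0},
    {"gripper": 0,"x": 0.4,"y": -0.95,"z": 0,"twist": 0},
    {"gripper": 0,"x": 0.4,"y": -0.95,"z": 0,"twist": 0}
  ]
}}

```text
t: 21.4
tcp_pos: [0.4751, -0.0864, 0.1426]
tcp_rot: [-3.141, -0.052, 0.003]
force: [-0.2, -0.4, -1.0]
grip_width: 0.0193
```

Call:
{"api": "jog_arm", "payload": {
  "rows": [
    {"gripper": 0,"x": 0.4,"y": -0.95,"z": 0,"twist": 0},
    {"gripper": 0,"x": 0.4,"y": -0.95,"z": 0,"twist": 0},
    {"gripper": 0,"x": 0.4,"y": -0.95,"z": 0,"twist": 0},
    {"gripper": 0,"x": 0.4,"y": -0.95,"z": 0,"twist": 0},
    {"gripper": 0,"x": 0.4,"y": -0.95,"z": 0,"twist": 0},
    {"gripper": 0,"x": 0.4,"y": -0.95,"z": 0,"twist": 0},
    {"gripper": 0,"x": 0.4,"y": -0.95,"z": 0,"twist": 0},
    {"gripper": 0,"x": 0.4,"y": -0.95,"z": 0,"twist": 0}
  ]
}}

```text
t: 22.07
tcp_pos: [0.5635, 0.1443, 0.1422]
tcp_rot: [3.141, 0.052, -0.004]
force: [0.2, -0.4, 0.5]
grip_width: 0.0194
```

Call:
{"api": "jog_arm", "payload": {
  "rows": [
    {"gripper": 0,"x": 0.4,"y": -0.95,"z": 0,"twist": 0},
    {"gripper": 0,"x": 0.4,"y": -0.9,"z": 0,"twist": 0},
    {"gripper": 0,"x": 0.4,"y": -0.7,"z": 0,"twist": 0},
    {"gripper": 0,"x": 0.2,"y": -0.4,"z": 0.3,"twist": 0},
    {"gripper": 0,"x": 0,"y": 0,"z": 0.7,"twist": 0},
    {"gripper": 0,"x": 0,"y": 0,"z": 0.7,"twist": 0},
    {"gripper": 0,"x": 0,"y": 0,"z": 0,"twist": 0},
    {"gripper": 0,"x": 0,"y": 0,"z": 0,"twist": 0}
  ]
}}

```text
t: 22.73
tcp_pos: [0.6013, 0.2318, 0.0903]
tcp_rot: [3.139, 0.051, -0.008]
force: [-1.0, -0.1, -0.2]
grip_width: 0.0193
```

Run:
```python
from h import *
plan(.6167,.2725,.045,.033)
```

```text
t 22.73 tcp [0.6013 0.2318 0.0903] head 0.0327 tiltz [-0.005 -0.002 -1.   ] grip 0.0193 F [-1.  -0.1 -0.2]
twist -0.0003 shift now [ 0.57 -1.34  1.51] shift after twist [ 0.57 -1.34  1.51]
```

Call:
{"api": "jog_arm", "payload": {
  "rows": [
    {"gripper": 0,"x": 0.25,"y": -0.66,"z": 0,"twist": 0},
    {"gripper": 0,"x": 0.25,"y": -0.66,"z": 0.2,"twist": 0},
    {"gripper": 0,"x": 0,"y": 0,"z": 0.5,"twist": 0},
    {"gripper": 0,"x": 0,"y": 0,"z": 0.5,"twist": 0},
    {"gripper": 0,"x": 0,"y": 0,"z": 0.2,"twist": 0},
    {"gripper": 0,"x": 0,"y": 0,"z": 0,"twist": 0},
    {"gripper": 0,"x": 0,"y": 0,"z": 0,"twist": 0},
    {"gripper": 0,"x": 0,"y": 0,"z": 0,"twist": 0}
  ]
}}

```text
t: 23.4
tcp_pos: [0.6171, 0.2724, 0.0511]
tcp_rot: [-3.141, -0.051, -0.0]
force: [0.1, 0.3, -0.5]
grip_width: 0.0188
```

Run:
```python
from h import *
plan(.6167,.2725,.0205,.033)
s=camera('scene')
cv2.imwrite('pics/w.png',crop('scene',370,320,80,7,s))
```

```text
t 23.4 tcp [0.6171 0.2724 0.0511] head 0.0323 tiltz [ 0.  0. -1.] grip 0.0188 F [ 0.1  0.3 -0.5]
twist -0.0007 shift now [-0.01 -0.01  1.02] shift after twist [-0.01 -0.01  1.02]
```

View pics/w.png

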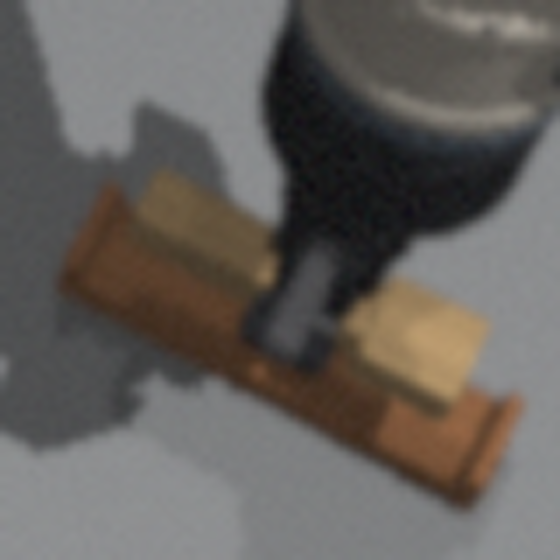

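Call:
{"api": "jog_arm", "payload": {
  "rows": [
    {"gripper": 0,"x": 0,"y": 0,"z": 0.3,"twist": 0},
    {"gripper": 0,"x": 0,"y": 0,"z": 0.4,"twist": 0},
    {"gripper": 0,"x": 0,"y": 0,"z": 0.25,"twist": 0},
    {"gripper": 0,"x": 0,"y": 0,"z": 0,"twist": 0},
    {"gripper": 0,"x": 0,"y": 0,"z": 0,"twist": 0}
  ]
}}

```text
t: 23.87
tcp_pos: [0.6163, 0.2727, 0.0212]
tcp_rot: [3.141, 0.052, -0.002]
force: [0.5, -0.0, 0.1]
grip_width: 0.0192
```

Call:
{"api": "jog_arm", "payload": {
  "rows": [
    {"gripper": 0,"x": 0,"y": 0,"z": 0.05,"twist": 0},
    {"gripper": 0,"x": 0,"y": 0,"z": 0,"twist": 0},
    {"gripper": 0,"x": 0,"y": 0,"z": 0,"twist": 0}
  ]
}}

```text
t: 24.12
tcp_pos: [0.6168, 0.2729, 0.0207]
tcp_rot: [3.141, 0.052, -0.0]
force: [1.3, -0.1, -0.6]
grip_width: 0.0193
```

Call:
{"api": "jog_arm", "payload": {
  "rows": [
    {"gripper": 0,"x": 0,"y": 0,"z": 0.03,"twist": 0},
    {"gripper": 0,"x": 0,"y": 0,"z": 0,"twist": 0},
    {"gripper": 0,"x": 0,"y": 0,"z": 0,"twist": 0}
  ]
}}

```text
t: 24.37
tcp_pos: [0.6169, 0.2729, 0.0199]
tcp_rot: [-3.141, -0.052, -0.0]
force: [-0.2, 0.3, -0.6]
grip_width: 0.0187
```

Call:
{"api": "jog_arm", "payload": {
  "rows": [
    {"gripper": 0,"x": 0,"y": 0,"z": 0.02,"twist": 0},
    {"gripper": 0,"x": 0,"y": 0,"z": 0,"twist": 0},
    {"gripper": 0,"x": 0,"y": 0,"z": 0,"twist": 0}
  ]
}}

```text
t: 24.62
tcp_pos: [0.617, 0.273, 0.0198]
tcp_rot: [-3.141, -0.052, -0.0]
force: [-1.8, -0.4, 6.2]
grip_width: 0.0189
```

Contact. I release and rise.

Call:
{"api": "jog_arm", "payload": {
  "rows": [
    {"gripper": 0.3,"x": 0,"y": 0,"z": 0,"twist": 0},
    {"gripper": 0.4,"x": 0,"y": 0,"z": 0,"twist": 0},
    {"gripper": 0.5,"x": 0,"y": 0,"z": 0,"twist": 0},
    {"gripper": 0.7,"x": 0,"y": 0,"z": 0,"twist": 0},
    {"gripper": 1,"x": 0,"y": 0,"z": 0,"twist": 0},
    {"gripper": 1,"x": 0,"y": 0,"z": 0,"twist": 0},
    {"gripper": 1,"x": 0,"y": 0,"z": -0.3,"twist": 0},
    {"gripper": 1,"x": 0,"y": 0,"z": -0.7,"twist": 0}
  ]
}}

```text
t: 25.28
tcp_pos: [0.6149, 0.2721, 0.0472]
tcp_rot: [3.139, 0.052, -0.008]
force: [-1.2, -0.1, 0.4]
grip_width: 0.0852
```

Call:
{"api": "jog_arm", "payload": {
  "rows": [
    {"gripper": 1,"x": 0,"y": 0,"z": -1,"twist": 0},
    {"gripper": 1,"x": 0,"y": 0,"z": -1,"twist": 0},
    {"gripper": 1,"x": 0,"y": 0,"z": -1,"twist": 0},
    {"gripper": 1,"x": 0,"y": 0,"z": -0.4,"twist": 0},
    {"gripper": 1,"x": 0,"y": 0,"z": 0,"twist": 0}
  ]
}}

```text
t: 25.7
tcp_pos: [0.6191, 0.2738, 0.1557]
tcp_rot: [-3.138, -0.052, -0.01]
force: [-0.2, 0.1, -0.4]
grip_width: 0.0852
```

Run:
```python
from h import *
plan(.405,-.278,.12,.1244)
s=camera('scene');t=camera('top')
cv2.imwrite('pics/x.png',np.hstack([crop('scene',370,320,80,5,s),crop('top',155,151,80,5,t)]))
```

```text
t 25.7 tcp [0.6191 0.2738 0.1557] head 0.033 tiltz [ 0.007  0.003 -1.   ] grip 0.0852 F [-0.2  0.1 -0.4]
twist -0.0914 shift now [-7.75 18.15  1.09] shift after twist [-9.37 17.37  1.09]
```

View pics/x.png

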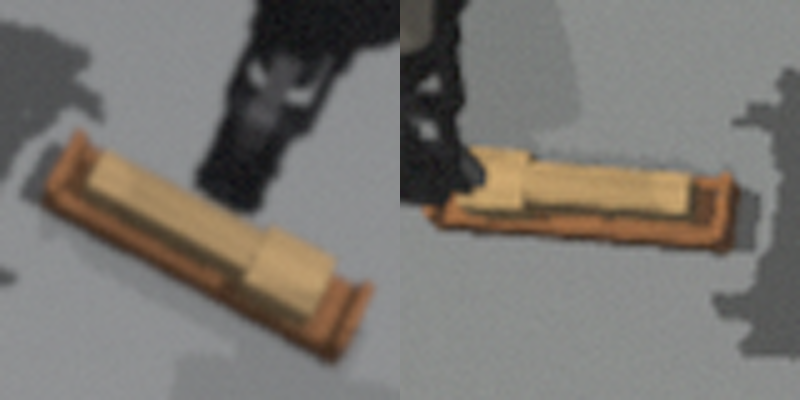

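Run:
```python
from h import *
S=lambda U,V,z: at('scene',330+(U+.5)/5-.5,280+(V+.5)/5-.5,z)[:2]
T=lambda U,V,z: at('top',115+(U-400+.5)/5-.5,111+(V+.5)/5-.5,z)[:2]
t=(S(105,152,.036)+S(88,187,.036))/2; h=(S(334,262,.036)+S(310,308,.036))/2
print('peg',h,t,(h+t)/2,np.linalg.norm(h-t))
a=(S(78,133,.024)+S(45,190,.024))/2; b=(S(371,284,.024)+S(336,345,.024))/2
print('rest',a,b,(a+b)/2,np.linalg.norm(a-b))
print('top tail',(T(692,176,.036)+T(689,213,.036))/2,'rest end',(T(736,180,.024)+T(728,240,.024))/2)
```

```text
peg [0.6172721  0.32188704] [0.62277148 0.2148329 ] [0.62002179 0.26835997] 0.10719530089444931
rest [0.6222687  0.19867352] [0.61638591 0.3392172 ] [0.61932731 0.26894536] 0.14066673963712023
top tail [0.61795263 0.21326784] rest end [0.61637743 0.19550564]
```

Call:
{"api": "jog_arm", "payload": {
  "rows": [
    {"gripper": 1,"x": 0,"y": 0,"z": 0,"twist": -0.091},
    {"gripper": 1,"x": -0.3,"y": 0.5,"z": 0,"twist": 0},
    {"gripper": 1,"x": -0.5,"y": 0.95,"z": 0,"twist": 0},
    {"gripper": 1,"x": -0.5,"y": 0.95,"z": 0,"twist": 0},
    {"gripper": 1,"x": -0.5,"y": 0.95,"z": 0,"twist": 0},
    {"gripper": 1,"x": -0.5,"y": 0.95,"z": 0,"twist": 0},
    {"gripper": 1,"x": -0.5,"y": 0.95,"z": 0,"twist": 0},
    {"gripper": 1,"x": -0.5,"y": 0.95,"z": 0,"twist": 0}
  ]
}}

```text
t: 26.47
tcp_pos: [0.5394, 0.0747, 0.149]
tcp_rot: [3.135, 0.195, -0.006]
force: [1.9, -0.9, 0.4]
grip_width: 0.0857
```

Call:
{"api": "jog_arm", "payload": {
  "rows": [
    {"gripper": 1,"x": -0.5,"y": 0.95,"z": 0,"twist": 0},
    {"gripper": 1,"x": -0.5,"y": 0.95,"z": 0,"twist": 0},
    {"gripper": 1,"x": -0.5,"y": 0.95,"z": 0,"twist": 0},
    {"gripper": 1,"x": -0.5,"y": 0.95,"z": 0,"twist": 0},
    {"gripper": 1,"x": -0.5,"y": 0.95,"z": 0,"twist": 0},
    {"gripper": 1,"x": -0.5,"y": 0.95,"z": 0,"twist": 0},
    {"gripper": 1,"x": -0.5,"y": 0.95,"z": 0,"twist": 0},
    {"gripper": 1,"x": -0.5,"y": 0.95,"z": 0,"twist": 0}
  ]
}}

```text
t: 27.13
tcp_pos: [0.4487, -0.1658, 0.1494]
tcp_rot: [-3.134, -0.195, 0.005]
force: [0.8, -0.2, -0.8]
grip_width: 0.0849
```

Call:
{"api": "jog_arm", "payload": {
  "rows": [
    {"gripper": 1,"x": -0.5,"y": 0.95,"z": 0,"twist": 0},
    {"gripper": 1,"x": -0.5,"y": 0.9,"z": 0,"twist": 0},
    {"gripper": 1,"x": -0.5,"y": 0.8,"z": 0.2,"twist": 0},
    {"gripper": 1,"x": -0.3,"y": 0.4,"z": 0.3,"twist": 0},
    {"gripper": 1,"x": 0,"y": 0,"z": 0.5,"twist": 0},
    {"gripper": 1,"x": 0,"y": 0,"z": 0,"twist": 0},
    {"gripper": 1,"x": 0,"y": 0,"z": 0,"twist": 0},
    {"gripper": 1,"x": 0,"y": 0,"z": 0,"twist": 0}
  ]
}}

```text
t: 27.8
tcp_pos: [0.4082, -0.2618, 0.1206]
tcp_rot: [-3.134, -0.195, 0.002]
force: [-0.3, 0.9, -0.0]
grip_width: 0.0857
```

Run:
```python
from h import *
plan(.4055,-.2765,.02,.1235)
```

```text
t 27.8 tcp [ 0.4082 -0.2618  0.1206] head 0.1245 tiltz [-0.002  0.001 -1.   ] grip 0.0857 F [-0.3  0.9 -0. ]
twist 0.001 shift now [-0.15  0.48  3.35] shift after twist [-0.14  0.48  3.35]
```

Call:
{"api": "jog_arm", "payload": {
  "rows": [
    {"gripper": 1,"x": -0.16,"y": 0.48,"z": 0.4,"twist": 0},
    {"gripper": 1,"x": 0,"y": 0,"z": 0.7,"twist": 0},
    {"gripper": 1,"x": 0,"y": 0,"z": 0.7,"twist": 0},
    {"gripper": 1,"x": 0,"y": 0,"z": 0.7,"twist": 0},
    {"gripper": 1,"x": 0,"y": 0,"z": 0.5,"twist": 0},
    {"gripper": 1,"x": 0,"y": 0,"z": 0.2,"twist": 0},
    {"gripper": 1,"x": 0,"y": 0,"z": 0,"twist": 0},
    {"gripper": 1,"x": 0,"y": 0,"z": 0,"twist": 0}
  ]
}}

```text
t: 28.47
tcp_pos: [0.4061, -0.2772, 0.0257]
tcp_rot: [3.135, 0.196, 0.0]
force: [-0.2, -0.1, -0.5]
grip_width: 0.0855
```

Run:
```python
from h import *
plan(.4055,-.2765,.0,.1235)
s=camera('scene')
cv2.imwrite('pics/y.png',crop('scene',228,160,70,8,s))
```

```text
t 28.47 tcp [ 0.4061 -0.2772  0.0257] head 0.1248 tiltz [ 0. -0. -1.] grip 0.0855 F [-0.2 -0.1 -0.5]
twist 0.0013 shift now [-0.02 -0.02  0.86] shift after twist [-0.02 -0.02  0.86]
```

View pics/y.png

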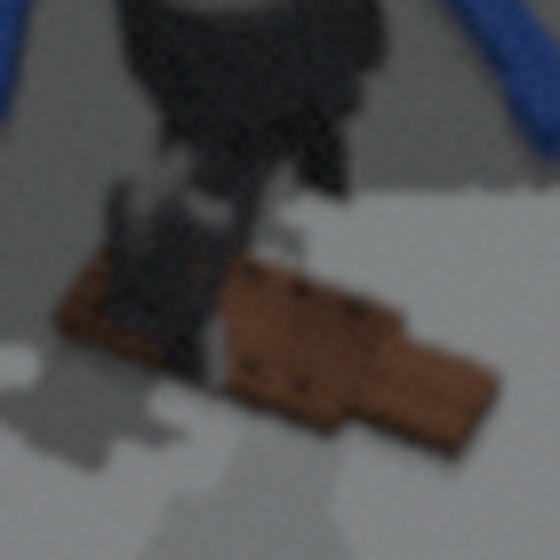

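Call:
{"api": "jog_arm", "payload": {
  "rows": [
    {"gripper": 1,"x": -0.01,"y": 0,"z": 0.3,"twist": 0},
    {"gripper": 1,"x": 0,"y": 0,"z": 0.3,"twist": 0},
    {"gripper": 1,"x": 0,"y": 0,"z": 0.15,"twist": 0},
    {"gripper": 1,"x": 0,"y": 0,"z": 0.1,"twist": 0},
    {"gripper": 1,"x": 0,"y": 0,"z": 0,"twist": 0},
    {"gripper": 1,"x": 0,"y": 0,"z": 0,"twist": 0}
  ]
}}

```text
t: 29.02
tcp_pos: [0.4051, -0.2773, -0.0006]
tcp_rot: [-3.135, -0.194, 0.001]
force: [0.2, 0.1, 0.1]
grip_width: 0.0852
```

Call:
{"api": "jog_arm", "payload": {
  "rows": [
    {"gripper": 0.85,"x": 0,"y": 0,"z": 0,"twist": 0},
    {"gripper": 0.75,"x": 0,"y": 0,"z": 0,"twist": 0},
    {"gripper": 0.7,"x": 0,"y": 0,"z": 0,"twist": 0},
    {"gripper": 0.65,"x": 0,"y": 0,"z": 0,"twist": 0},
    {"gripper": 0.6,"x": 0,"y": 0,"z": 0,"twist": 0},
    {"gripper": 0.5,"x": 0,"y": 0,"z": 0,"twist": 0},
    {"gripper": 0.4,"x": 0,"y": 0,"z": 0,"twist": 0},
    {"gripper": 0.4,"x": 0,"y": 0,"z": 0,"twist": 0}
  ],
  "force": 45
}}

```text
t: 29.68
tcp_pos: [0.4053, -0.2775, 0.0003]
tcp_rot: [3.135, 0.195, 0.0]
force: [-1.2, 0.3, 6.8]
grip_width: 0.0548
```

Run:
```python
from h import *
plan(.4055,-.2765,.0,.1235)
s=camera('scene')
cv2.imwrite('pics/z.png',crop('scene',228,160,70,8,s))
```

```text
t 29.68 tcp [ 4.053e-01 -2.775e-01  3.000e-04] head 0.124 tiltz [ 0. -0. -1.] grip 0.0548 F [-1.2  0.3  6.8]
twist 0.0005 shift now [ 0.01 -0.03  0.01] shift after twist [ 0.01 -0.03  0.01]
```

View pics/z.png

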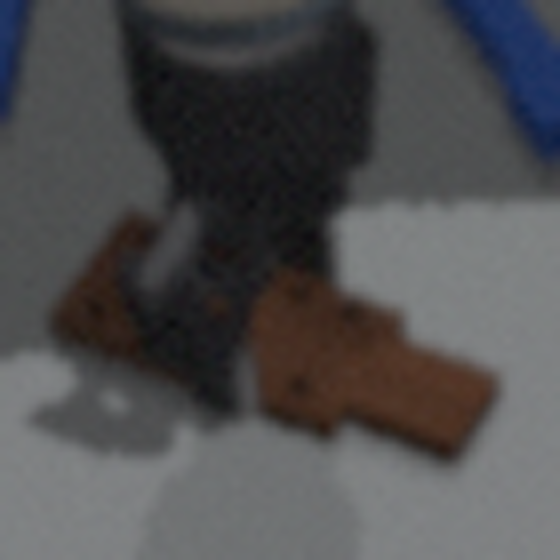

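Call:
{"api": "jog_arm", "payload": {
  "rows": [
    {"gripper": 0.2,"x": 0,"y": 0,"z": 0,"twist": 0},
    {"gripper": 0.2,"x": 0,"y": 0,"z": -0.1,"twist": 0},
    {"gripper": 0.2,"x": 0,"y": 0,"z": -0.2,"twist": 0},
    {"gripper": 0.2,"x": 0,"y": 0,"z": -0.3,"twist": 0},
    {"gripper": 0.2,"x": 0,"y": 0,"z": -0.3,"twist": 0},
    {"gripper": 0.2,"x": 0,"y": 0,"z": -0.1,"twist": 0},
    {"gripper": 0.2,"x": 0,"y": 0,"z": 0,"twist": 0}
  ]
}}

```text
t: 30.32
tcp_pos: [0.406, -0.2779, 0.031]
tcp_rot: [3.134, 0.195, 0.003]
force: [0.5, -0.9, -2.4]
grip_width: 0.0545
```

Run:
```python
from h import *
plan(.418,.297,.1,.25)
s=camera('scene')
cv2.imwrite('pics/aa.png',crop('scene',228,155,80,7,s))
```

```text
t 30.32 tcp [ 0.406  -0.2779  0.031 ] head 0.124 tiltz [ 0.002 -0.001 -1.   ] grip 0.0545 F [ 0.5 -0.9 -2.4]
twist -0.126 shift now [  2.77 -18.96  -2.32] shift after twist [  5.13 -18.46  -2.32]
```

View pics/aa.png

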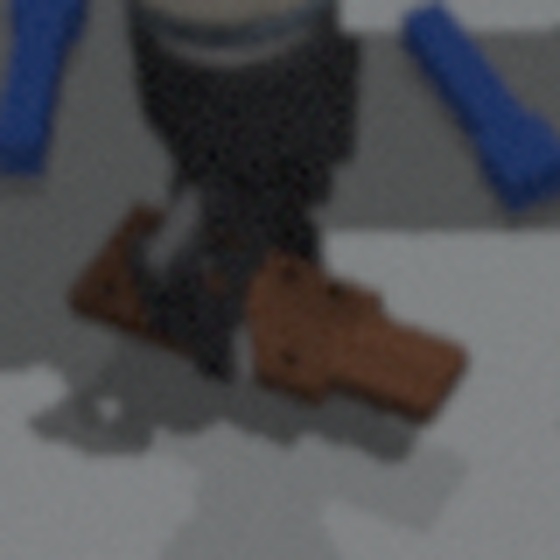

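Call:
{"api": "jog_arm", "payload": {
  "rows": [
    {"gripper": 0.2,"x": 0,"y": 0,"z": -0.4,"twist": -0.03},
    {"gripper": 0.2,"x": 0,"y": 0,"z": -0.8,"twist": -0.03},
    {"gripper": 0.2,"x": 0,"y": 0,"z": -0.8,"twist": -0.03},
    {"gripper": 0.2,"x": 0,"y": 0,"z": -0.8,"twist": -0.036},
    {"gripper": 0.2,"x": 0,"y": 0,"z": -0.8,"twist": 0},
    {"gripper": 0.2,"x": 0,"y": 0,"z": -0.5,"twist": 0},
    {"gripper": 0.2,"x": 0.3,"y": -0.3,"z": 0,"twist": 0},
    {"gripper": 0.2,"x": 0.5,"y": -0.6,"z": 0,"twist": 0}
  ]
}}

```text
t: 31.03
tcp_pos: [0.4223, -0.2467, 0.1539]
tcp_rot: [3.115, 0.388, 0.003]
force: [0.6, 0.1, -1.8]
grip_width: 0.0544
```

Call:
{"api": "jog_arm", "payload": {
  "rows": [
    {"gripper": 0.2,"x": 0.5,"y": -0.8,"z": 0,"twist": 0},
    {"gripper": 0.2,"x": 0.5,"y": -0.8,"z": 0,"twist": 0},
    {"gripper": 0.2,"x": 0.5,"y": -0.8,"z": 0,"twist": 0},
    {"gripper": 0.2,"x": 0.5,"y": -0.8,"z": 0,"twist": 0},
    {"gripper": 0.2,"x": 0.5,"y": -0.8,"z": 0,"twist": 0},
    {"gripper": 0.2,"x": 0.5,"y": -0.8,"z": 0,"twist": 0},
    {"gripper": 0.2,"x": 0.4,"y": -0.8,"z": 0,"twist": 0},
    {"gripper": 0.2,"x": 0.4,"y": -0.8,"z": 0,"twist": 0}
  ]
}}

```text
t: 31.7
tcp_pos: [0.4847, -0.0296, 0.1524]
tcp_rot: [-3.117, -0.392, 0.001]
force: [0.3, -0.4, -0.4]
grip_width: 0.0549
```

Run:
```python
from h import *
plan(.4195,.291,.15,.25)
```

```text
t 31.7 tcp [ 0.4847 -0.0296  0.1524] head 0.2501 tiltz [-0.001  0.    -1.   ] grip 0.0549 F [ 0.3 -0.4 -0.4]
twist 0.0001 shift now [  0.54 -10.89   0.08] shift after twist [  0.54 -10.89   0.08]
```

Call:
{"api": "jog_arm", "payload": {
  "rows": [
    {"gripper": 0.2,"x": 0.2,"y": -0.9,"z": 0,"twist": 0},
    {"gripper": 0.2,"x": 0,"y": -0.9,"z": 0,"twist": 0},
    {"gripper": 0.2,"x": 0,"y": -0.9,"z": 0,"twist": 0},
    {"gripper": 0.2,"x": 0,"y": -0.9,"z": 0,"twist": 0},
    {"gripper": 0.2,"x": 0,"y": -0.9,"z": 0,"twist": 0},
    {"gripper": 0.2,"x": 0,"y": -0.9,"z": 0,"twist": 0},
    {"gripper": 0.2,"x": 0,"y": -0.9,"z": 0,"twist": 0},
    {"gripper": 0.2,"x": 0,"y": -0.9,"z": 0,"twist": 0}
  ]
}}

```text
t: 32.37
tcp_pos: [0.4363, 0.1808, 0.1524]
tcp_rot: [3.117, 0.392, -0.001]
force: [0.6, 0.0, -0.7]
grip_width: 0.0547
```

Call:
{"api": "jog_arm", "payload": {
  "rows": [
    {"gripper": 0.2,"x": 0,"y": -0.9,"z": 0,"twist": 0},
    {"gripper": 0.2,"x": 0,"y": -0.8,"z": 0,"twist": 0},
    {"gripper": 0.2,"x": 0,"y": -0.5,"z": 0,"twist": 0},
    {"gripper": 0.2,"x": 0,"y": 0,"z": 0.3,"twist": 0},
    {"gripper": 0.2,"x": 0,"y": 0,"z": 0.6,"twist": 0},
    {"gripper": 0.2,"x": 0,"y": 0,"z": 0.5,"twist": 0},
    {"gripper": 0.2,"x": 0,"y": 0,"z": 0,"twist": 0},
    {"gripper": 0.2,"x": 0,"y": 0,"z": 0,"twist": 0}
  ]
}}

```text
t: 33.03
tcp_pos: [0.4201, 0.2426, 0.1097]
tcp_rot: [3.116, 0.391, -0.004]
force: [0.4, 0.7, -2.0]
grip_width: 0.0546
```

Run:
```python
from h import *
plan(.4195,.291,.05,.25)
s=camera('scene')
cv2.imwrite('pics/ab.png',crop('scene',417,255,100,6,s))
```

```text
t 33.03 tcp [0.4201 0.2426 0.1097] head 0.2496 tiltz [-0.003 -0.002 -1.   ] grip 0.0546 F [ 0.4  0.7 -2. ]
twist -0.0004 shift now [ 0.39 -1.57  1.99] shift after twist [ 0.39 -1.57  1.99]
```

View pics/ab.png

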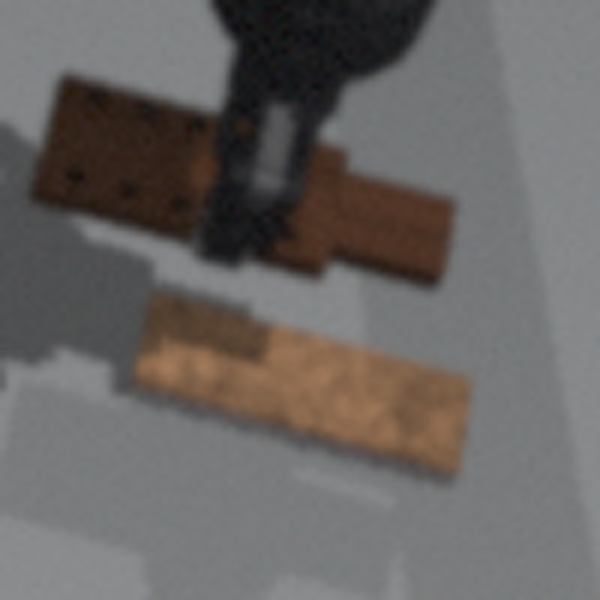

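Run:
```python
from h import *
z=.123
S=lambda U,V: at('scene',367+(U+.5)/6-.5,205+(V+.5)/6-.5,z)[:2]
t=(S(66,77)+S(35,195))/2; h=(S(456,202)+S(438,281))/2
m=(h+t)/2; d=(h-t)/np.linalg.norm(h-t)
print(h,t,m,np.linalg.norm(h-t),np.arctan2(-d[0],d[1]),'offset from tcp',m-sense()['tcp_pos'][:2], 'along',(m-sense()['tcp_pos'][:2])@d)
```

```text
[0.40516743 0.3198211 ] [0.44304622 0.1748742 ] [0.42410683 0.24734765] 0.1498145725009608 0.2556122551025106 offset from tcp [0.00336955 0.00434806] along 0.0033548331173172473
```

Call:
{"api": "jog_arm", "payload": {
  "rows": [
    {"gripper": 0.2,"x": 0.15,"y": -0.5,"z": 0,"twist": 0},
    {"gripper": 0.2,"x": 0.1,"y": -0.6,"z": 0,"twist": 0},
    {"gripper": 0.2,"x": 0.1,"y": -0.47,"z": 0.3,"twist": 0},
    {"gripper": 0.2,"x": 0,"y": 0,"z": 0.5,"twist": 0},
    {"gripper": 0.2,"x": 0,"y": 0,"z": 0.6,"twist": 0},
    {"gripper": 0.2,"x": 0,"y": 0,"z": 0.4,"twist": 0},
    {"gripper": 0.2,"x": 0,"y": 0,"z": 0,"twist": 0},
    {"gripper": 0.2,"x": 0,"y": 0,"z": 0,"twist": 0}
  ]
}}

```text
t: 33.75
tcp_pos: [0.419, 0.2916, 0.0562]
tcp_rot: [3.116, 0.391, -0.002]
force: [0.0, -1.0, -0.9]
grip_width: 0.0545
```

Run:
```python
from h import *
plan(.4195,.291,.0185,.25)
s=camera('scene')
cv2.imwrite('pics/ac.png',crop('scene',417,260,90,6,s))
```

```text
t 33.75 tcp [0.419  0.2916 0.0562] head 0.2499 tiltz [-0.001 -0.001 -1.   ] grip 0.0545 F [ 0.  -1.  -0.9]
twist -0.0001 shift now [0.01 0.02 1.26] shift after twist [0.01 0.02 1.26]
```

View pics/ac.png

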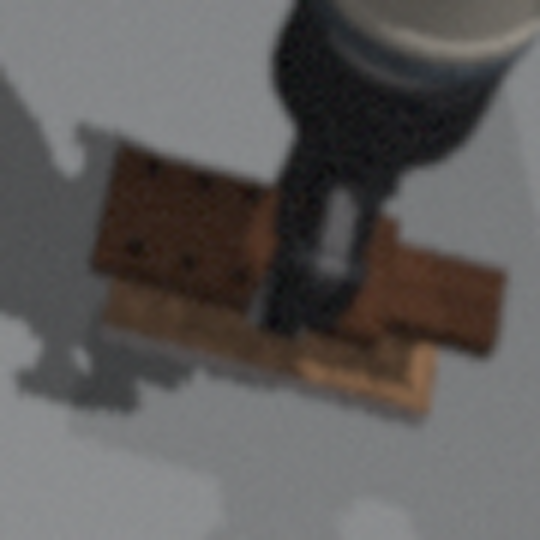

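Call:
{"api": "jog_arm", "payload": {
  "rows": [
    {"gripper": 0.2,"x": 0,"y": 0,"z": 0.4,"twist": 0},
    {"gripper": 0.2,"x": 0,"y": 0,"z": 0.4,"twist": 0},
    {"gripper": 0.2,"x": 0,"y": 0,"z": 0.3,"twist": 0},
    {"gripper": 0.2,"x": 0,"y": 0,"z": 0.08,"twist": 0},
    {"gripper": 0.2,"x": 0,"y": 0,"z": 0,"twist": 0},
    {"gripper": 0.2,"x": 0,"y": 0,"z": 0,"twist": 0}
  ]
}}

```text
t: 34.3
tcp_pos: [0.4192, 0.2918, 0.021]
tcp_rot: [3.117, 0.392, -0.001]
force: [0.3, -0.8, -0.2]
grip_width: 0.0546
```

Call:
{"api": "jog_arm", "payload": {
  "rows": [
    {"gripper": 0.2,"x": 0,"y": 0,"z": 0.04,"twist": 0},
    {"gripper": 0.2,"x": 0,"y": 0,"z": 0,"twist": 0},
    {"gripper": 0.2,"x": 0,"y": 0,"z": 0,"twist": 0}
  ]
}}

```text
t: 34.55
tcp_pos: [0.4196, 0.292, 0.0204]
tcp_rot: [-3.117, -0.392, -0.001]
force: [0.4, -0.1, -0.4]
grip_width: 0.0547
```

Call:
{"api": "jog_arm", "payload": {
  "rows": [
    {"gripper": 0.2,"x": 0,"y": 0,"z": 0.08,"twist": 0},
    {"gripper": 0.2,"x": 0,"y": 0,"z": 0,"twist": 0},
    {"gripper": 0.2,"x": 0,"y": 0,"z": 0,"twist": 0}
  ]
}}

```text
t: 34.8
tcp_pos: [0.4193, 0.2919, 0.0177]
tcp_rot: [3.117, 0.392, -0.0]
force: [-0.6, 0.0, -0.6]
grip_width: 0.0546
```

Call:
{"api": "jog_arm", "payload": {
  "rows": [
    {"gripper": 0.2,"x": 0,"y": 0,"z": 0.04,"twist": 0},
    {"gripper": 0.2,"x": 0,"y": 0,"z": 0,"twist": 0},
    {"gripper": 0.2,"x": 0,"y": 0,"z": 0,"twist": 0}
  ]
}}

```text
t: 35.05
tcp_pos: [0.4193, 0.2918, 0.0165]
tcp_rot: [3.117, 0.392, -0.0]
force: [-0.1, -0.4, -1.8]
grip_width: 0.0547
```

Call:
{"api": "jog_arm", "payload": {
  "rows": [
    {"gripper": 0.2,"x": 0,"y": 0,"z": 0.03,"twist": 0},
    {"gripper": 0.2,"x": 0,"y": 0,"z": 0,"twist": 0},
    {"gripper": 0.2,"x": 0,"y": 0,"z": 0,"twist": 0}
  ]
}}

```text
t: 35.3
tcp_pos: [0.4194, 0.2919, 0.0163]
tcp_rot: [-3.117, -0.392, -0.0]
force: [-1.4, -0.6, 9.5]
grip_width: 0.0545
```

Contact. I release and rise.

Call:
{"api": "jog_arm", "payload": {
  "rows": [
    {"gripper": 0.7,"x": 0,"y": 0,"z": 0,"twist": 0},
    {"gripper": 0.75,"x": 0,"y": 0,"z": 0,"twist": 0},
    {"gripper": 0.85,"x": 0,"y": 0,"z": 0,"twist": 0},
    {"gripper": 1,"x": 0,"y": 0,"z": 0,"twist": 0},
    {"gripper": 1,"x": 0,"y": 0,"z": 0,"twist": 0},
    {"gripper": 1,"x": 0,"y": 0,"z": 0,"twist": 0},
    {"gripper": 1,"x": 0,"y": 0,"z": -0.2,"twist": 0},
    {"gripper": 1,"x": 0,"y": 0,"z": -0.6,"twist": 0}
  ]
}}

```text
t: 35.97
tcp_pos: [0.418, 0.291, 0.0384]
tcp_rot: [3.115, 0.391, -0.006]
force: [0.5, -0.2, -0.1]
grip_width: 0.0853
```

Call:
{"api": "jog_arm", "payload": {
  "rows": [
    {"gripper": 1,"x": 0,"y": 0,"z": -1,"twist": 0},
    {"gripper": 1,"x": 0,"y": 0,"z": -1,"twist": 0},
    {"gripper": 1,"x": 0,"y": 0,"z": -1,"twist": 0},
    {"gripper": 1,"x": 0,"y": 0,"z": -1,"twist": 0},
    {"gripper": 1,"x": 0,"y": 1,"z": 0,"twist": 0},
    {"gripper": 1,"x": 0,"y": 1,"z": 0,"twist": 0},
    {"gripper": 1,"x": 0,"y": 1,"z": 0,"twist": 0},
    {"gripper": 1,"x": 0,"y": 1,"z": 0,"twist": 0}
  ]
}}

```text
t: 36.63
tcp_pos: [0.4492, 0.1746, 0.1604]
tcp_rot: [-3.117, -0.393, -0.002]
force: [1.3, -0.2, -0.3]
grip_width: 0.085
```

Call:
{"api": "jog_arm", "payload": {
  "rows": [
    {"gripper": 1,"x": 0,"y": 1,"z": 0,"twist": 0},
    {"gripper": 1,"x": 0,"y": 1,"z": 0,"twist": 0},
    {"gripper": 1,"x": 0,"y": 1,"z": 0,"twist": 0},
    {"gripper": 1,"x": 0,"y": 0.5,"z": 0,"twist": 0},
    {"gripper": 1,"x": 0,"y": 0,"z": 0,"twist": 0},
    {"gripper": 1,"x": 0,"y": 0,"z": 0,"twist": 0}
  ]
}}

```text
t: 37.13
tcp_pos: [0.475, 0.0734, 0.1599]
tcp_rot: [-3.117, -0.388, -0.0]
force: [-0.3, 0.1, -0.3]
grip_width: 0.0854
```

Run:
```python
from h import *
s=camera('scene');t=camera('top')
cv2.imwrite('pics/ad.png',np.hstack([crop('scene',417,265,80,5,s),crop('top',125,230,80,5,t)]))
cv2.imwrite('pics/s_end.png',s[:,:,::-1]);cv2.imwrite('pics/t_end.png',t[:,:,::-1])
plan(.4,0,.1)
```

```text
t 37.23 tcp [0.4748 0.0745 0.1598] head 0.2501 tiltz [-0.  0. -1.] grip 0.0854 F [0.3 0.3 0.8]
twist 0 shift now [-3.03  1.79  1.99] shift after twist [-3.03  1.79  1.99]
```

View pics/ad.png

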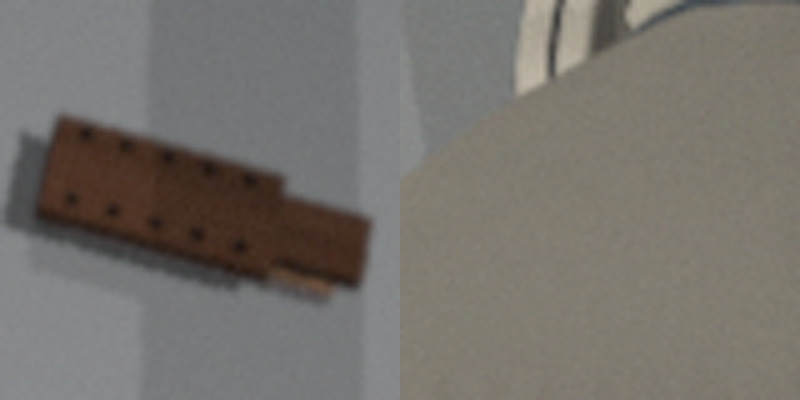

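View pics/s_end.png

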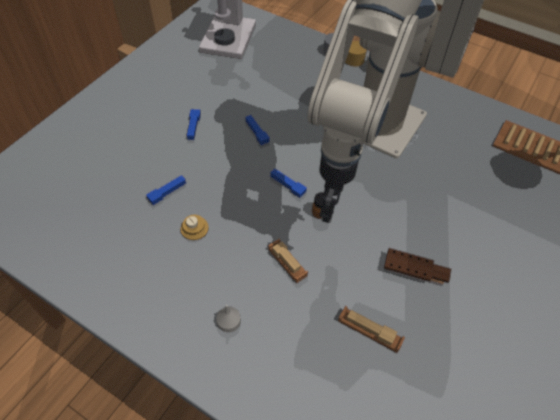

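Call:
{"api": "jog_arm", "payload": {
  "rows": [
    {"gripper": 1,"x": 0,"y": 0.9,"z": 0,"twist": 0},
    {"gripper": 1,"x": 0,"y": 0.9,"z": 0,"twist": 0},
    {"gripper": 1,"x": 0,"y": 0.9,"z": 0,"twist": 0},
    {"gripper": 1,"x": 0,"y": 0.9,"z": 0,"twist": 0},
    {"gripper": 1,"x": 0,"y": 0.9,"z": 0,"twist": 0},
    {"gripper": 1,"x": 0,"y": 0.9,"z": 0,"twist": 0},
    {"gripper": 1,"x": 0,"y": 0.9,"z": 0,"twist": 0},
    {"gripper": 1,"x": 0,"y": 0.5,"z": 0,"twist": 0}
  ]
}}

```text
t: 37.9
tcp_pos: [0.5264, -0.1248, 0.1598]
tcp_rot: [3.116, 0.392, 0.001]
force: [-0.3, 0.4, -0.4]
grip_width: 0.0854
```

Run:
```python
from h import *
S=lambda U,V: at('scene',377+(U+.5)/5-.5,225+(V+.5)/5-.5,.03)[:2]
t=(S(62,115)+S(39,212))/2; h=(S(370,218)+S(360,282))/2
m=(h+t)/2; d=(h-t)/np.linalg.norm(h-t)
print(m,np.linalg.norm(h-t),np.arctan2(-d[0],d[1]),'cork S center .4193 .2968')
s=camera('scene');t=camera('top')
cv2.imwrite('pics/ae.png',np.hstack([crop('top',125,230,80,5,t),crop('top',250,181,80,5,t)]))
cv2.imwrite('pics/t_end.png',t[:,:,::-1])
```

```text
[0.42248667 0.29610297] 0.1499682299851505 0.2556589424496191 cork S center .4193 .2968
```

View pics/ae.png

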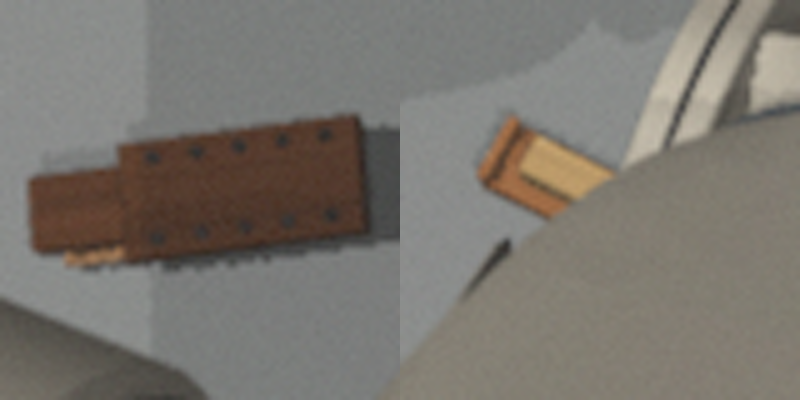

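View pics/t_end.png

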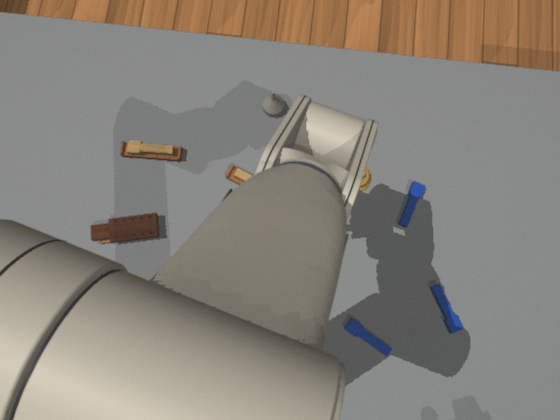

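Run:
```python
from h import *
T=lambda U,V,z: at('top',85+(U+.5)/5-.5,190+(V+.5)/5-.5,z)[:2]
h=(T(29,178,.03)+T(34,250,.03))/2; t=(T(358,117,.03)+T(367,230,.03))/2
print('templ',(h+t)/2,np.linalg.norm(h-t),'cork T center .4164 .2972')
s=cv2.imread('pics/s_end.png')
s0=cv2.imread('pics/scene0.png')
for c in((228,318),):
    a=s0[c[1]-20:c[1]+20,c[0]-20:c[0]+20].astype(int);b=s[c[1]-20:c[1]+20,c[0]-20:c[0]+20].astype(int)
    print('burnisher diff',abs(a-b).mean())
im=camera('scene'); cv2.imwrite('pics/af.png',np.hstack([crop('scene',320,205,60,6,im),crop('scene',320,205,60,6,s0[:,:,::-1])]))
```

```text
templ [0.41775015 0.29526403] 0.1528418698293321 cork T center .4164 .2972
burnisher diff 2.7335416666666665
```

View pics/af.png

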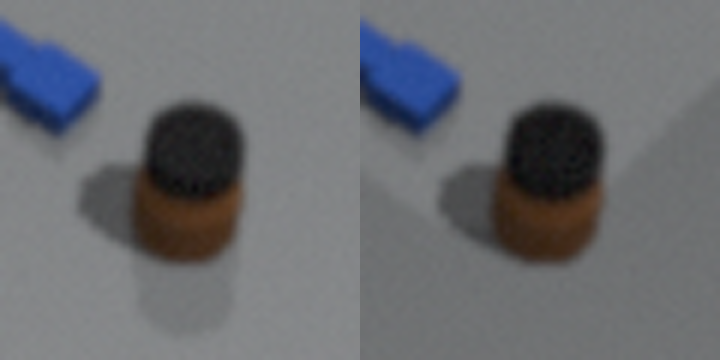

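All parts are within about 3 mm of their places, and the jar and burnisher have not moved. The robot is clear of everything at z = 0.16, so I'm handing in.

```bash
python3 -c "
from bench import *
print(sign_off())"
```

```text
the job is handed in; nothing more can be done
None
```

I took the stack apart from the top down and set each part on its own place: saddle, short blank, long blank, then the walnut template. Each was lowered until the wrist force showed contact, then released, and the job was handed in at about 38 s. No verdict was reported.

The last checks with the cameras, measured as horizontal distance from the middle of each place:

| Part | Off centre | How checked |
|---|---|---|
| Saddle | about 1 mm (top), 3 mm (scene) | full position in both views |
| Short blank | about 3 mm | full position in scene view; only one end visible from the top, and its gap agreed |
| Long blank | about 1 mm | full position in scene view; only one end visible from the top, and its gap agreed |
| Template | about 2–3 mm | full position in both views |

- **Lying flat:** all four parts looked flat in the pictures, and the long blank and template were within about 0.02 rad of the line of their rests. I judged the short blank's line by eye only.
- **Bystanders:** the jar and burnisher looked the same as in the first pictures. The gripper stood empty and clear at the end.
- **Disagreement:** the two cameras differed by 3–6 mm in x on the same points. I used the average for targets and compared each part with its place within a single view.

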